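# Probe the battery pads with sprung test tweezers

### The arm

A 6-joint arm with a two-finger parallel gripper is mounted at the origin on a cart in front of the work surface, level with it; the furniture and walls round the work are solid. World frame = base frame: x ahead of the robot, y to its left, z up, the work surface at z = 0. Lengths are in m, angles in rad, forces in N, time in s.
With the tool pointing down it reaches from about 0.375 to 0.9 m from the base axis. Payload 3.1 kg.
Tool frame: the origin (TCP) lies midway between the tips of the shut fingers; the grasp point (between the pads) lies 19 mm behind it; x points along the fingers, z is the direction in which the jaws open and shut, and the axes are right-handed (so a half turn about x gives the same grasp; the last joint's range is limited). The gripper opens to 85 mm and grips with 20 to 120 N. Pads are 22 mm wide; open, the fingers measure 114 mm over their backs; the gripper's body (76 mm by 85 mm) begins 54 mm behind the grasp point. The pads swing forward as they close: fully open they stand 13 mm farther back than shut.
Start: joints at [0.926, 0.527, 1.433, -0, 1.181, -0.178], TCP at [0.281, 0.558, 0.231] pointing down, gripper open.
Joint ranges: [-3.08, 3.08], [-0.75, 2.2], [0.22, 2.44], [-1.43, 4.57], [0, 2.65], [-2.85, 2.85]. Speed limits (rad/s): [2.79, 2.79, 3.14, 3.14, 3.14, 3.14].

### API

Orientations are given as a unit quaternion [x, y, z, w].
In Python, from station import telemetry, optics, manip gives the robot as it stands.
- The arm moves only by the tool step_arm, never from a script. Its argument "commands" is a list of rows, each a list of 4 numbers: the shift along the tool's x, y, z in m, then the turn about the tool's x in rad. A call has 1 to 8 rows; each row is the pose to reach, as a shift and turn from the pose measured when the call began, along the tool's axes at that moment; what a row does not reach only later rows make up. A row lasts 1/12 s, in which the tool goes at most 41.7 mm and 7.16 degrees, less where a joint would pass 70% of its speed; a pose out of reach is approached as far as the arm can. A call with a gripper value outside its range is refused whole. "jaw" is the finger opening in m, from 0 to 0.0854, set as the call begins (left out, the last holds). The fingers move at their own pace and stop on an object; "grip_force" is the grip in N (left out, the last holds). Time passes only in rows, so rows that repeat a pose let the fingers close. It gives the time, the measured TCP pose, the force and the opening at its end, in the units of the state.
- telemetry.sense(): the state, without advancing time (a new reading comes with each control period).
- optics.snapshot(name): name is "scene" or "top" or "wrist"; returns the picture (480x640x3 uint8, red, green, blue); there is no depth.
- optics.camera_params(name): a dict with "mtx" (3x3 intrinsics, pixels), "origin" and "attitude" of the camera in the world. Camera axes: x right, y down, z forward; pixel columns grow to the right and rows downward; lengths in m; the calibration is good to about 2 mm. A picture is of the moment at which its call begins: read the wrist's pose just before it. camera_params takes no time and is no camera call; for the wrist camera it gives the pose at the moment of the call.
- manip.sign_off(): hands the job in, once; it reports no verdict.
The state is a dict: "t": time; "q": joint angles; "qd": joint speeds; "tau": joint torques, N m; "tcp_pos": TCP position; "tool_rot": TCP orientation; "force": force on the tool from outside, world axes, zero at the start; "ft_torque": the same for the moment, N m; "finger_gap": opening from 0.0 (shut) to 1.0 (fully open).
Only numpy, scipy, OpenCV 4.12 (cv2) and the standard library are available. Lean on these libraries where they do the work, as an engineer would, in place of code of your own. Each camera call takes 0.05 s, during which the arm holds its last target.

### The job

Check the green charger board for a short: take the red-and-white screwdriver off the two gold battery pads and lay it flat on the bench, clear of the board. Then lift the cordless test tweezers out of their cradle, squeeze their sprung arms until the tip gap matches the 14 mm marked between the pads, and set the two tips gently down on the middle of the pads, one on each. Finish holding the tweezers there, gap and tips steady, for the reading; leave the phone parts and the brush where they are.

Things in the scene. Friction and masses are not known exactly. Their poses are not given: they have to be found in the camera images.
- board: green circuit board, 72 x 102 x 2 mm, on a pale aluminium base plate 84 x 114 mm fixed to the bench, level. Origin: centre of the plate's underside, z up; the two gold pads lie on its y axis. The board's top is 14 mm above the origin; parts on it are up to 3.2 mm high, none within 20 mm of its centre but the pads
- pad_left_top (a point): middle of the top of the battery pad on the board's +y side: gold disc 8 mm across, standing 1.5 mm above the board (15.5 mm above the bench). The pads are 14 mm apart, centre to centre, 7 mm either side of the board's centre; a white bar beside them marks that gap
- pad_right_top (a point): middle of the top of the other gold pad, on the board's -y side
- driver: red-and-white screwdriver, 102 mm long, about 24 g, lying across both pads at the start. Origin: on its underside, mid length; y runs along it to the handle's end: handle (14 mm wide, 13 mm high) from y = -7 to +51 mm, thin shaft from -51 to -7 mm. Grasp it across the handle, at y = 15 to 25 mm. The bench round x = 0.47, y = 0.345 m is free to lay it on
- tweezers: cordless test tweezers, 150 mm long, 46 g: white handle block 66 x 24 x 18 mm (x = -96 to -30 mm), two black sprung arms, a flat blue finger grip 18 x 13 mm outside each, tips bent down. Origin: midway between the grips, at mid height (46 mm above the bench in the cradle); x forward to the tips, z up; balances at x = -30 mm. Grips 38 mm wide over all at rest; parallel and 28 mm at the 14 mm tip gap
- tip_left (a point): lower end of the tip on the tweezers' +y side, a gold rod 3 mm thick; 53 mm ahead of and 36 mm below the tweezers' origin. The tip ends are 30 mm apart at rest; at the marked gap each is 7 mm to its side of the middle plane
- tip_right (a point): lower end of the tip on the tweezers' -y side, as tip_left
- tweezer_left (a joint): closing angle of the +y arm, rad: 0 sprung open, 0.0625 on both arms = the marked 14 mm gap, 0.104 closed. Tip gap = 30 mm - 128 mm x (left + right); width over the grips = 38 mm - 75 mm x (left + right). It turns about an upright hinge 75 mm behind the origin; its spring pushes back with 3 N at the grip at rest, 9 N at the marked gap
- tweezer_right (a joint): the same for the -y arm
- cradle: grey cradle fixed to the bench. Origin on the bench straight below the tweezers' origin, same axes. Base plate 175 x 62 x 7 mm; a post under the handle with low cheeks beside and behind it, 47 mm high, x = -103 to -30 mm; the tips stand on a rubber strip 10 mm high at x = 53 mm; between, the grips hang free. The tweezers lift straight up and out
- phone_shell: bystander: opened phone body, 68 x 138 x 7 mm, origin at the centre of its underside; leave it
- speaker_module: bystander: black loudspeaker module, 22 x 42 x 5 mm, origin at the centre of its underside; leave it
- brush: bystander: cleaning brush, 134 mm long, 10 mm thick, pale wood end, origin at the centre of its underside; leave it
Things that resemble listed ones, but are neither listed nor needed, are in the scene too. Leave any pink look-alike of the driver alone.

How it is judged:
By the outcome, as a careful person would: the job done as asked, in the order asked, and still so for the second after the job is handed in, while the arm keeps its last pose, push and grip.
It also fails if it takes over 58 s, if anything falls off the work surface, if the arm or the gripper's body presses on something with over 40 N, if the wrist force passes 120 N, or if a joint passes its speed limit or range.

## Working session

There is one attempt and no reset: what is moved stays moved. The work goes in short steps, Python scripts to look and compute and a tool call to move; the robot and the scene stay as the last step left them, time stands still between calls to the robot, and variables do not carry over. Pictures are saved under pics/ and viewed, and the job is handed in when it is done.

Besides the shell and the picture viewer there is one more tool, called after "Call:" by a JSON object that holds its "fn" and its "kwargs", one argument or row to a line. step_arm: Moves the arm, as the interface text tells. Its arguments: {"type":"object","properties":{"commands":{"type":"array","items":{"type":"array","items":{"type":"number"}}},"jaw":{"type":"number"},"grip_force":{"type":"number"}},"required":["commands"]}

```bash
ls; mkdir -p pics; python3 - <<'E'
from station import telemetry, optics, manip
import cv2
s=telemetry.sense()
print(s)
for n in ("scene","top","wrist"):
    p=optics.camera_params(n); print(n,p)
    im=optics.snapshot(n); cv2.imwrite(f"pics/{n}0.png",im[:,:,::-1])
E
```

```text
pics
{'t': 0.0, 'q': array([ 9.26496747e-01,  5.28463669e-01,  1.43390289e+00, -2.96572654e-05,
        1.18142245e+00, -1.78524137e-01]), 'qd': array([-0.00034305,  0.00190042, -0.00244123, -0.00173297, -0.00044616,
        0.00033924]), 'tau': array([ 1.12882713e-03, -4.42349589e+01, -1.78031266e+01, -2.41855532e-04,
        8.30316130e-03,  9.11762697e-06]), 'tcp_pos': array([0.28024978, 0.55783521, 0.23033498]), 'tool_rot': array([-0.37140377,  0.60261298,  0.37081834,  0.60117435]), 'force': array([-0.48976423,  0.0051869 , -0.23075792]), 'ft_torque': array([0.04355178, 0.02095831, 0.02531339]), 'finger_gap': 1.000979723573566}
scene {'mtx': array([[484.25732414,   0.        , 320.40215944],
       [  0.        , 484.25732414, 234.14330261],
       [  0.        ,   0.        ,   1.        ]]), 'origin': array([ 0.2866577 , -0.49992935,  0.67233073]), 'attitude': array([ 0.90141415, -0.21359774,  0.07847058, -0.36833531])}
top {'mtx': array([[493.82098626,   0.        , 317.36584827],
       [  0.        , 493.82098626, 243.65293552],
       [  0.        ,   0.        ,   1.        ]]), 'origin': array([0.37653025, 0.03146964, 0.90058137]), 'attitude': array([-0.69840083,  0.71007918, -0.05140472,  0.073358  ])}
wrist {'mtx': array([[395.27747417,   0.        , 319.5091978 ],
       [  0.        , 395.27747417, 240.91804082],
       [  0.        ,   0.        ,   1.        ]]), 'origin': array([0.2237081 , 0.58770329, 0.37231786]), 'attitude': array([0.84400682, 0.5204181 , 0.06686258, 0.11111656])}
```

View pics/top0.png

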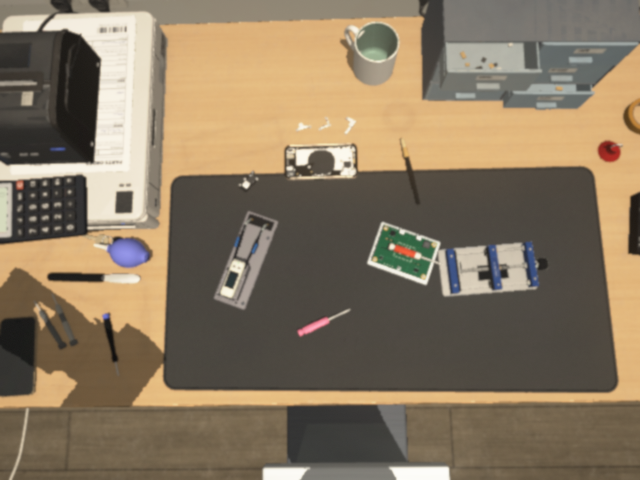

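View pics/scene0.png

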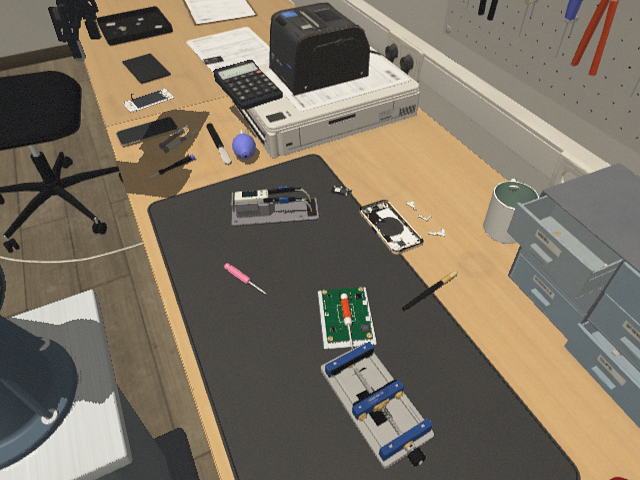

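View pics/wrist0.png

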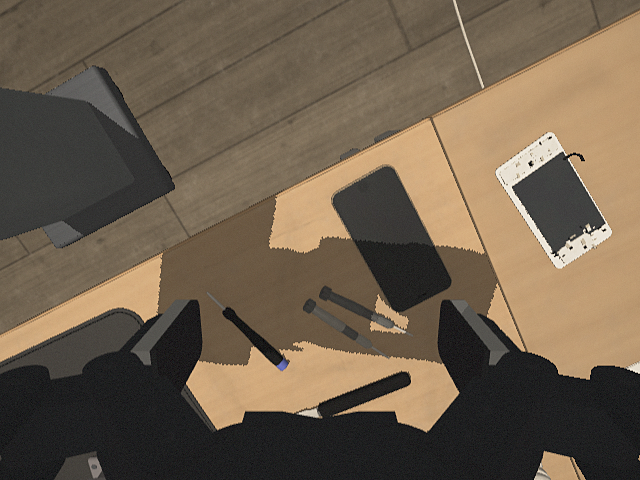

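The top view shows the board at (404,252) with the driver across it, and the tweezers in their cradle at (246,259) with tips toward the upper right. The pink look-alike is at (323,322). Next I'll zoom in and measure.

```bash
cat > h.py <<'E'
import numpy as np, cv2
from scipy.spatial.transform import Rotation as R
from station import telemetry, optics, manip
def ray(P,px,z):
    px=np.atleast_2d(px).astype(float)
    d=np.c_[px,np.ones(len(px))]@np.linalg.inv(P['mtx']).T@R.from_quat(P['attitude']).as_matrix().T
    t=(z-P['origin'][2])/d[:,2]
    return P['origin']+d*t[:,None]
def proj(P,X):
    X=np.atleast_2d(X)
    c=(X-P['origin'])@R.from_quat(P['attitude']).as_matrix()
    c=c@P['mtx'].T
    return c[:,:2]/c[:,2:]
def crop(im,x0,y0,x1,y1,s,name):
    cv2.imwrite('pics/'+name,cv2.resize(im[y0:y1,x0:x1,::-1],None,fx=s,fy=s,interpolation=cv2.INTER_CUBIC))
E
python3 - <<'E'
from h import *
im=cv2.imread('pics/top0.png')[:,:,::-1]
crop(im,200,200,300,320,5,'t_cr.png'); crop(im,355,210,455,290,6,'t_bd.png')
sc=cv2.imread('pics/scene0.png')[:,:,::-1]
crop(sc,220,175,330,235,7,'s_cr.png'); crop(sc,305,275,385,360,6,'s_bd.png')
P=optics.camera_params('top')
print(ray(P,[[404,252],[246,259],[323,322]],0.0))
hsv=cv2.cvtColor(im.copy(),cv2.COLOR_RGB2HSV)
def blob(m):
    cs,_=cv2.findContours(m.astype(np.uint8),cv2.RETR_EXTERNAL,cv2.CHAIN_APPROX_NONE)
    cs=sorted(cs,key=cv2.contourArea)[-3:]
    for c in cs: print(cv2.contourArea(c),cv2.minAreaRect(c))
    return cs
# plate+board: not dark mat
g=((hsv[:,:,0]>55)&(hsv[:,:,0]<90)&(hsv[:,:,1]>100)); g[:200]=0
c=blob(g)
r=g*0; cv2.fillConvexPoly(r:=np.zeros(g.shape,np.uint8),cv2.convexHull(c[-1]),1)
box=cv2.boxPoints(cv2.minAreaRect(c[-1])); w=ray(P,box,.014); print(w, np.linalg.norm(np.diff(w,axis=0),axis=1), w.mean(0))
red=((hsv[:,:,0]<8)|(hsv[:,:,0]>174))&(hsv[:,:,1]>150)&(hsv[:,:,2]>100)
red[:,:380]=0;red[:220]=0;red[280:]=0
c=blob(red)
box=cv2.boxPoints(cv2.minAreaRect(c[-1])); w=ray(P,box,.022);print(w)
E
```

```text
[[ 0.51892083 -0.10057814  0.        ]
 [ 0.51131045  0.19104793  0.        ]
 [ 0.39402489  0.05024868  0.        ]]
0.0 ((398.0, 255.0), (0.0, 0.0), 0.0)
0.0 ((396.0, 254.0), (0.0, 0.0), 0.0)
866.0 ((403.8426208496094, 251.77503967285156), (54.00738525390625, 35.04402160644531), 20.323135375976562)
[[ 0.50528854 -0.04120359  0.014     ]
 [ 0.56554297 -0.0653981   0.014     ]
 [ 0.52897109 -0.15536881  0.014     ]
 [ 0.46971328 -0.13043927  0.014     ]] [0.0649305  0.09711968 0.06428818] [ 0.51737897 -0.09810244  0.014     ]
95.5 ((404.4500427246094, 250.65000915527344), (19.606117248535156, 6.008326530456543), 18.43494987487793)
[[ 0.51867949 -0.07998867  0.022     ]
 [ 0.52899372 -0.08381367  0.022     ]
 [ 0.51707617 -0.11651097  0.022     ]
 [ 0.50682017 -0.11263666  0.022     ]]
```

View pics/t_bd.png

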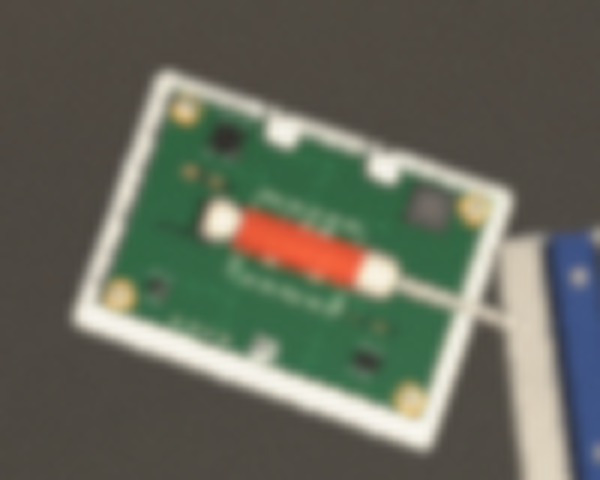

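View pics/t_cr.png

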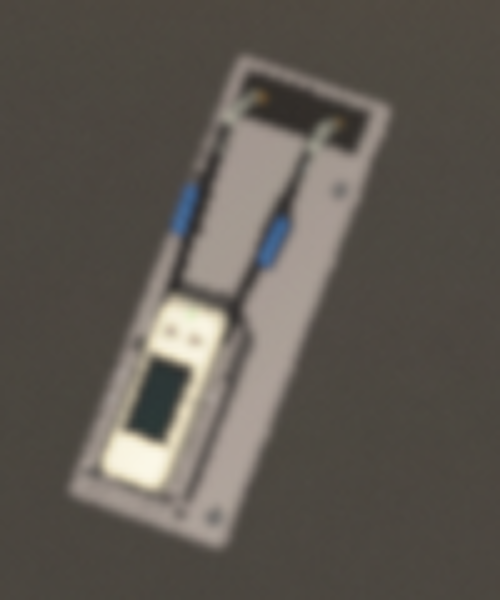

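View pics/s_bd.png

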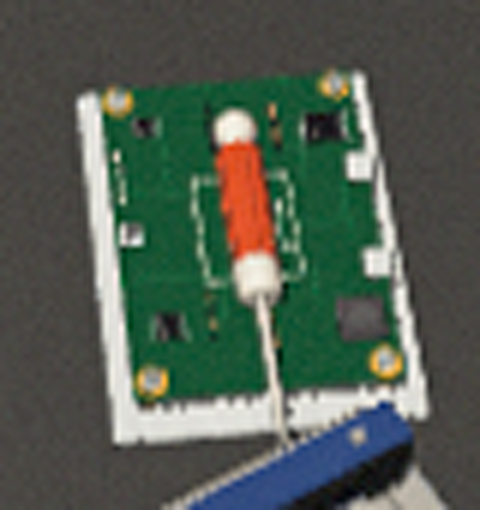

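View pics/s_cr.png

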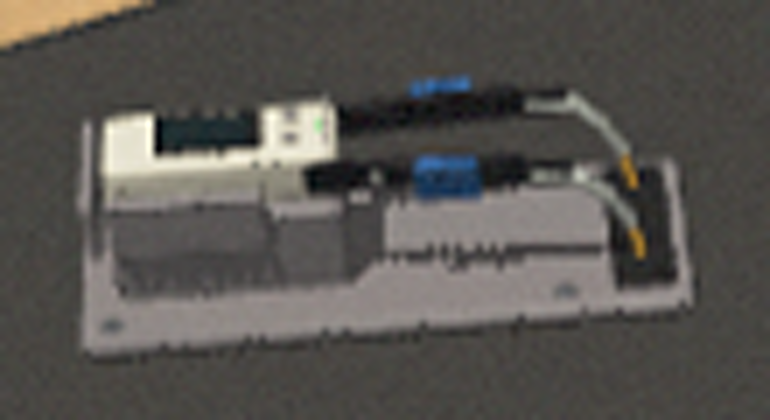

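```bash
cat >> h.py <<'E'
def plan(pos,yaw_deg):
    """shift & turn for tool pointing down, jaw (tool z) along world yaw (mod 180)"""
    s=telemetry.sense(); M=R.from_quat(s['tool_rot']).as_matrix()
    d=M.T@(np.array(pos)-s['tcp_pos'])
    cur=np.degrees(np.arctan2(M[1,2],M[0,2]))
    dy=(yaw_deg-cur+90)%180-90   # world yaw change
    print('tcp',s['tcp_pos'].round(4),'xaxis',M[:,0].round(4),'jaw yaw',cur.round(2),'F',s['force'].round(2),'gap',round(s['finger_gap'],4),'t',s['t'],'q6',s['q'][5].round(2))
    print('shift',d.round(4),'turn',np.radians(-dy).round(4),'(or',np.radians(-dy+180*np.sign(dy)).round(3),')')
E
python3 - <<'E'
from h import *
P=optics.camera_params('top')
print('M',R.from_quat(telemetry.sense()['tool_rot']).as_matrix().round(3))
plan([0.517,-0.098,0.2],-21)
plan([0.45,-0.098,0.2],-21)
print(ray(P,[[170,280],[172,385],[148,250],[140,278],[215,300],[110,315]],0))
E
```

```text
M [[-0.001 -0.893  0.449]
 [-0.001  0.449  0.893]
 [-1.     0.    -0.002]]
tcp [0.2803 0.558  0.2306] xaxis [-0.0011 -0.0013 -1.    ] jaw yaw 63.31 F [-0.6   0.43 -0.23] gap 0.9978 t 0.15 q6 -0.18
shift [ 0.0312 -0.5061 -0.4798] turn 1.4715 (or -1.67 )
tcp [0.2803 0.558  0.2306] xaxis [-0.0011 -0.0013 -1.    ] jaw yaw 63.31 F [-0.6   0.43 -0.23] gap 0.9978 t 0.15 q6 -0.18
shift [ 0.0312 -0.4462 -0.5099] turn 1.4715 (or -1.67 )
[[0.47471192 0.33170231 0.        ]
 [0.28712742 0.32076012 0.        ]
 [0.53172149 0.3754724  0.        ]
 [0.47938735 0.38798423 0.        ]
 [0.43659375 0.24713544 0.        ]
 [0.41228207 0.44019429 0.        ]]
```

Call:
{"fn": "step_arm", "kwargs": {
  "commands": [
    [0.0,-0.025,-0.025,0.12],
    [0.0,-0.05,-0.05,0.24],
    [0.0,-0.077,-0.073,0.36],
    [0.0,-0.105,-0.1,0.48],
    [0.0,-0.133,-0.126,0.6],
    [0.0,-0.161,-0.152,0.72],
    [0.0,-0.188,-0.178,0.84],
    [0.0,-0.216,-0.205,0.96]
  ],
  "jaw": 0.045
}}

```text
t: 0.82
tcp_pos: [0.3813, 0.2762, 0.2308]
tool_rot: [-0.05, 0.706, 0.049, 0.705]
force: [0.8, 0.9, 0.2]
finger_gap: 0.529
```

```bash
python3 -c "
from h import *
plan([0.51,-0.098,0.2],-21)"
```

```text
tcp [0.3813 0.2762 0.2308] xaxis [-0.0011 -0.0014 -1.    ] jaw yaw 8.0 F [0.84 0.94 0.23] gap 0.5286 t 0.8167 q6 0.25
shift [ 0.0311 -0.3884  0.0754] turn 0.5061 (or -2.635 )
```

Call:
{"fn": "step_arm", "kwargs": {
  "commands": [
    [0.0,-0.04,0.008,0.1],
    [0.0,-0.08,0.016,0.2],
    [0.0,-0.12,0.024,0.3],
    [0.0,-0.16,0.032,0.4],
    [0.0,-0.2,0.04,0.5],
    [0.0,-0.24,0.048,0.506],
    [0.0,-0.28,0.056,0.506],
    [0.01,-0.32,0.064,0.506]
  ]
}}

```text
t: 1.48
tcp_pos: [0.4906, -0.0339, 0.2224]
tool_rot: [0.128, 0.694, -0.13, 0.696]
force: [0.5, 0.0, 0.8]
finger_gap: 0.53
```

```bash
python3 - <<'E'
from h import *
plan([0.51,-0.098,0.2],-21)
P=optics.camera_params('wrist'); print(P['origin'], proj(P,[[.517,-.098,.014]]))
im=optics.snapshot('wrist'); cv2.imwrite('pics/w1.png',im[:,:,::-1])
E
```

```text
tcp [ 0.4906 -0.0339  0.2224] xaxis [ 0.0027 -0.0023 -1.    ] jaw yaw -21.02 F [0.52 0.01 0.79] gap 0.53 t 1.4833 q6 0.07
shift [ 0.0226 -0.0529  0.041 ] turn -0.0003 (or 3.141 )
[0.51489475 0.02750968 0.36423359] [[368.72347281 263.92653944]]
```

View pics/w1.png

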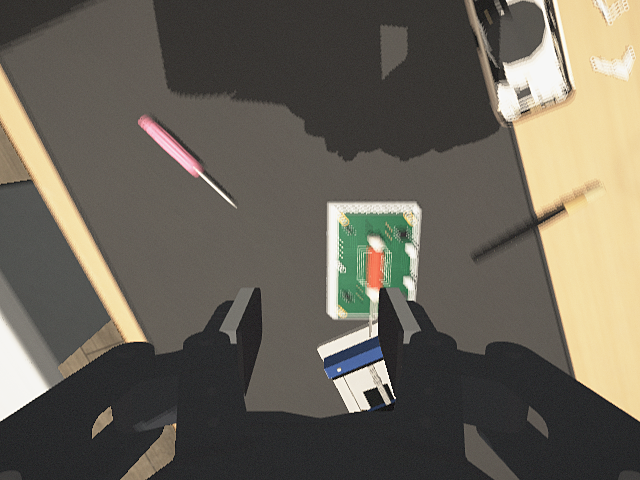

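The board is fully visible at (375,262), but the image is motion-blurred. I'll retake it with the arm settled and measure.

```bash
cat > meas.py <<'E'
from h import *
import sys
name=sys.argv[1]
P=optics.camera_params('wrist'); im=optics.snapshot('wrist'); cv2.imwrite(f'pics/{name}.png',im[:,:,::-1])
np.save(f'pics/{name}.npy',[P],allow_pickle=True)
hsv=cv2.cvtColor(im,cv2.COLOR_RGB2HSV)
g=((hsv[:,:,0]>50)&(hsv[:,:,0]<90)&(hsv[:,:,1]>90)).astype(np.uint8)
c=max(cv2.findContours(g,cv2.RETR_EXTERNAL,cv2.CHAIN_APPROX_NONE)[0],key=cv2.contourArea)
def rect(c,z):
    w=ray(P,cv2.convexHull(c)[:,0],z)[:,:2]
    r=cv2.minAreaRect((w*1000).astype(np.float32)); b=cv2.boxPoints(r)
    e=[b[1]-b[0],b[2]-b[1]]; L=max(e,key=np.linalg.norm)
    a=np.degrees(np.arctan2(L[1],L[0]))%180
    print('c',np.round(np.array(r[0]),1),'size',np.round(r[1],1),'axis',a.round(2)); return b
rect(c,.014)
red=(((hsv[:,:,0]<9)|(hsv[:,:,0]>173))&(hsv[:,:,1]>150)&(hsv[:,:,2]>110)).astype(np.uint8)
x,y,w,h=cv2.boundingRect(c); m=np.zeros_like(red); m[y:y+h,x:x+w]=1
c2=max(cv2.findContours(red*m,cv2.RETR_EXTERNAL,cv2.CHAIN_APPROX_NONE)[0],key=cv2.contourArea)
rect(c2,.022)
s=max(1,min(800//(w+40),600//(h+40)))
crop(im,max(0,x-20),max(0,y-20),min(640,x+w+20),min(480,y+h+20),s,name+'z.png'); print(x-20,y-20,s)
E
python3 meas.py w2
```

```text
c [519.5 -96.9] size [100.4  70.7] axis 68.68
c [519.4 -97.1] size [39.1 12.6] axis 70.26
307 182 4
```

View pics/w2z.png

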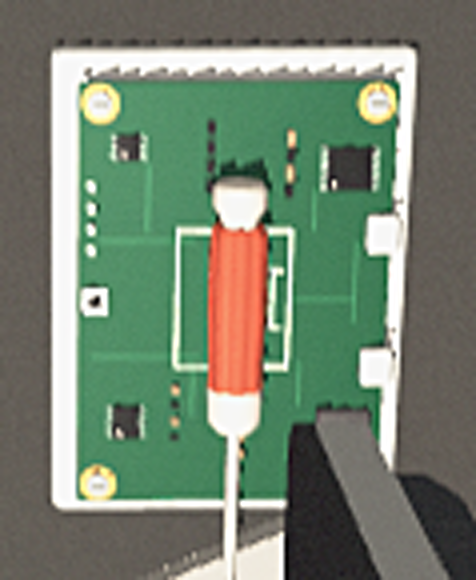

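Board centre is about (0.5195, -0.097) with axis 68.7°. The driver's red centre is (0.519, -0.097) at 70.3°, and sizes match. Moving above the handle.

```bash
python3 -c "
from h import *
plan([0.5187,-0.0985,0.08],-20)"
```

```text
tcp [ 0.4917 -0.0371  0.2205] xaxis [ 0.0011 -0.0036 -1.    ] jaw yaw -21.38 F [0.04 0.3  0.04] gap 0.5281 t 1.5833 q6 0.07
shift [ 0.1407 -0.0469  0.0472] turn -0.024 (or 3.118 )
```

Call:
{"fn": "step_arm", "kwargs": {
  "commands": [
    [0.02,-0.02,0.02,-0.024],
    [0.05,-0.035,0.035,-0.024],
    [0.08,-0.047,0.047,-0.024],
    [0.11,-0.047,0.047,-0.024],
    [0.141,-0.047,0.047,-0.024],
    [0.141,-0.047,0.047,-0.024]
  ],
  "jaw": 0.036
}}

```text
t: 2.08
tcp_pos: [0.5143, -0.0966, 0.0746]
tool_rot: [0.123, 0.7, -0.123, 0.693]
force: [-0.5, 0.9, 0.0]
finger_gap: 0.418
```

```bash
python3 -c "
from h import *
plan([0.5187,-0.0985,0.0185],-20)
im=optics.snapshot('wrist'); cv2.imwrite('pics/w3.png',im[:,:,::-1])
P=optics.camera_params('wrist'); print(proj(P,[[.5187,-.0985,.0285],[.5187,-.0985,.08]]))"
```

```text
tcp [ 0.5143 -0.0966  0.0746] xaxis [-0.0105  0.0014 -0.9999] jaw yaw -20.03 F [-0.49  0.9   0.  ] gap 0.418 t 2.0833 q6 -0.04
shift [ 0.056  -0.0001  0.0053] turn -0.0006 (or 3.141 )
[[324.5167754  269.88075811]
 [325.27227027 314.4660043 ]]
```

View pics/w3.png

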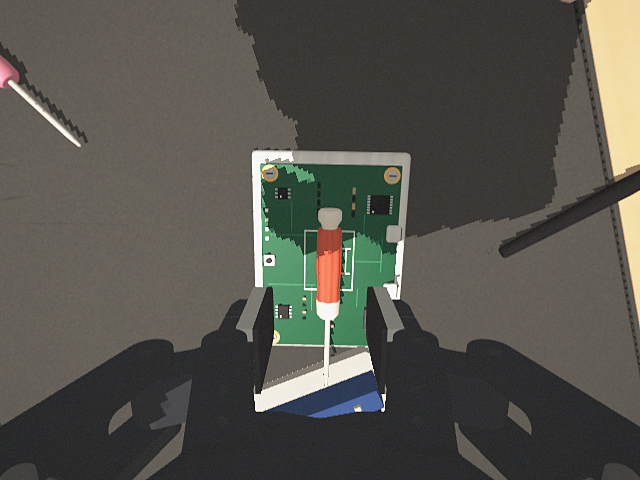

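Call:
{"fn": "step_arm", "kwargs": {
  "commands": [
    [0.015,0.0,0.006,0.0],
    [0.03,0.0,0.007,0.0],
    [0.045,0.0,0.007,0.0],
    [0.056,0.0,0.007,0.0],
    [0.056,0.0,0.007,0.0],
    [0.056,0.0,0.007,0.0]
  ]
}}

```text
t: 2.63
tcp_pos: [0.5223, -0.099, 0.022]
tool_rot: [0.122, 0.699, -0.123, 0.694]
force: [-0.7, -0.1, 0.3]
finger_gap: 0.422
```

```bash
python3 -c "
from h import *
plan([0.5187,-0.0985,0.0185],-20)
im=optics.snapshot('wrist'); cv2.imwrite('pics/w4.png',im[:,:,::-1])
im=optics.snapshot('scene'); crop(im,280,230,420,370,4,'s4.png')"
```

```text
tcp [ 0.5223 -0.099   0.022 ] xaxis [-6.1e-03 -4.0e-04 -1.0e+00] jaw yaw -19.96 F [-0.66 -0.05  0.31] gap 0.4218 t 2.6333 q6 -0.04
shift [ 0.0035 -0.0007 -0.0036] turn 0.0007 (or -3.141 )
```

View pics/w4.png

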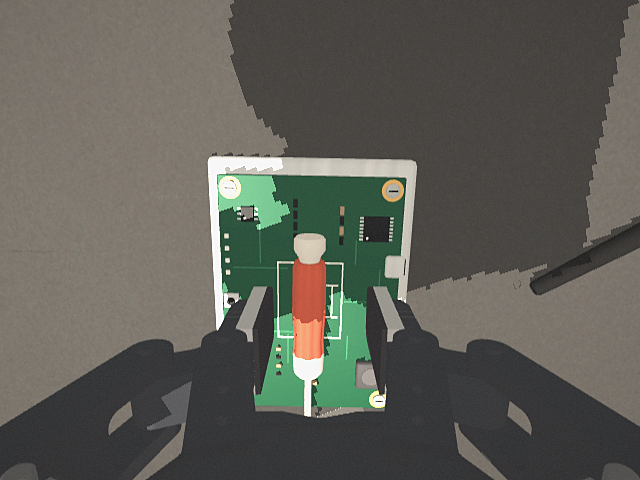

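View pics/s4.png

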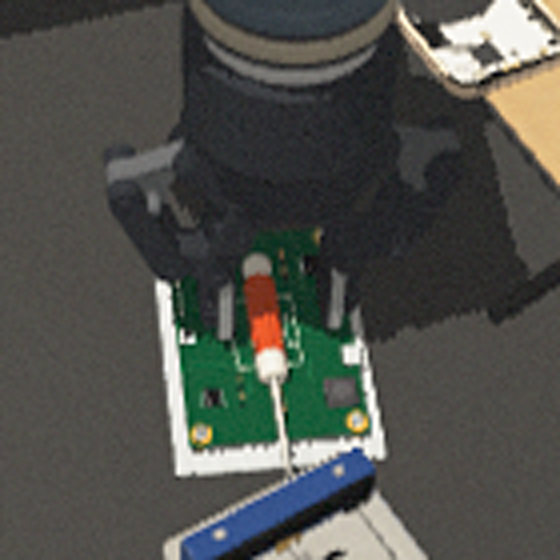

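The jaws straddle the handle's red part, with the handle at column 309 against a jaw centre of about 320. I'll correct by 4 mm, lower and close.

Call:
{"fn": "step_arm", "kwargs": {
  "commands": [
    [0.002,0.0,-0.004,0.0],
    [0.0035,0.0,-0.004,0.0],
    [0.0035,0.0,-0.004,0.0],
    [0.0035,0.0,-0.004,0.0]
  ]
}}

```text
t: 3.07
tcp_pos: [0.5189, -0.098, 0.0191]
tool_rot: [0.122, 0.698, -0.123, 0.695]
force: [-0.3, -0.4, 0.0]
finger_gap: 0.422
```

Call:
{"fn": "step_arm", "kwargs": {
  "commands": [
    [0,0,0,0],
    [0,0,0,0],
    [0,0,0,0],
    [0,0,0,0],
    [0,0,0,0],
    [0,0,0,0]
  ],
  "jaw": 0.008,
  "grip_force": 25
}}

```text
t: 3.57
tcp_pos: [0.519, -0.0981, 0.0193]
tool_rot: [0.122, 0.698, -0.123, 0.695]
force: [-0.7, 0.3, 2.5]
finger_gap: 0.145
```

```bash
python3 -c "
from h import *
plan([0.5187,-0.0985,0.1],-20)"
```

```text
tcp [ 0.519  -0.0981  0.0193] xaxis [-0.0043 -0.0012 -1.    ] jaw yaw -19.98 F [-0.7   0.33  2.51] gap 0.1448 t 3.5667 q6 -0.04
shift [-0.0807 -0.0007 -0.0005] turn 0.0004 (or -3.141 )
```

Call:
{"fn": "step_arm", "kwargs": {
  "commands": [
    [-0.006,0,0,0],
    [-0.015,0,0,0],
    [-0.03,0,0,0],
    [-0.05,0,0,0],
    [-0.08,0,0,0],
    [-0.11,0,0,0],
    [-0.13,0,0,0],
    [-0.13,0,0,0]
  ]
}}

```text
t: 4.23
tcp_pos: [0.5224, -0.0989, 0.1542]
tool_rot: [0.121, 0.694, -0.124, 0.698]
force: [0.9, 0.1, 0.1]
finger_gap: 0.141
```

```bash
python3 - <<'E'
from h import *
plan([0.472,0.345,0.13],90)
im=optics.snapshot('wrist'); cv2.imwrite('pics/w5.png',im[:,:,::-1])
im=optics.snapshot('top'); crop(im,355,190,455,290,6,'t5.png')
E
```

```text
tcp [ 0.5224 -0.0989  0.1542] xaxis [ 0.0048 -0.0049 -1.    ] jaw yaw -19.96 F [0.95 0.15 0.09] gap 0.1406 t 4.2333 q6 -0.05
shift [ 0.0218  0.4001 -0.1991] turn 1.2224 (or -1.919 )
```

View pics/w5.png

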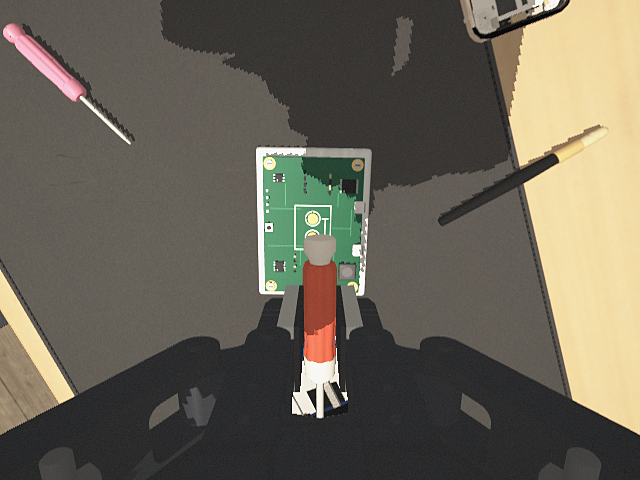

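View pics/t5.png

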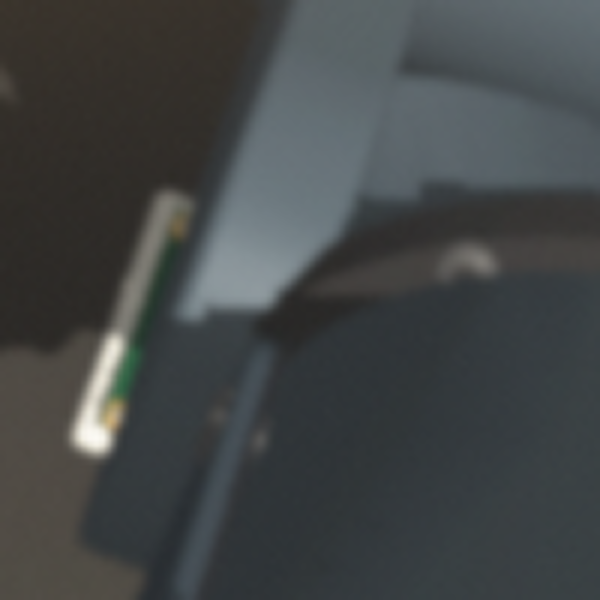

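The driver is held level at (320,310) and both gold pads are exposed. Carrying it to the free spot.

Call:
{"fn": "step_arm", "kwargs": {
  "commands": [
    [0.0,0.035,-0.017,0.12],
    [0.0,0.07,-0.034,0.24],
    [0.0,0.105,-0.051,0.36],
    [0.0,0.14,-0.068,0.48],
    [0.0,0.175,-0.085,0.6],
    [0.0,0.21,-0.102,0.72],
    [0.0,0.245,-0.119,0.84],
    [0.0,0.28,-0.136,0.96]
  ]
}}

```text
t: 5.0
tcp_pos: [0.4878, 0.1989, 0.1485]
tool_rot: [0.412, 0.574, -0.416, 0.572]
force: [0.4, 0.1, -0.1]
finger_gap: 0.146
```

```bash
python3 -c "
from h import *
plan([0.48,0.344,0.13],90)"
```

```text
tcp [0.4878 0.1989 0.1485] xaxis [-0.0055 -0.0029 -1.    ] jaw yaw -71.76 F [ 0.36  0.08 -0.06] gap 0.1463 t 5.0 q6 1.43
shift [ 0.0181  0.0382 -0.1403] turn 0.3184 (or -2.823 )
```

Call:
{"fn": "step_arm", "kwargs": {
  "commands": [
    [0.0,0.01,-0.035,0.1],
    [0.0,0.02,-0.07,0.2],
    [0.0,0.03,-0.105,0.3],
    [0.01,0.038,-0.14,0.318],
    [0.03,0.038,-0.14,0.318],
    [0.05,0.038,-0.14,0.318],
    [0.05,0.038,-0.14,0.318],
    [0.05,0.038,-0.14,0.318]
  ]
}}

```text
t: 5.67
tcp_pos: [0.4778, 0.3428, 0.0959]
tool_rot: [-0.496, -0.502, 0.504, -0.499]
force: [0.1, -1.0, -0.2]
finger_gap: 0.141
```

```bash
python3 - <<'E'
from h import *
plan([0.48,0.344,0.003],90)
im=optics.snapshot('wrist'); cv2.imwrite('pics/w6.png',im[:,:,::-1])
P=optics.camera_params('wrist'); print(proj(P,[[.48,.344,0],[.43,.344,0],[.43,.375,0],[.43,.315,0],[.53,.344,0]]).round())
E
```

```text
tcp [0.4778 0.3428 0.0959] xaxis [-0.011  -0.0054 -0.9999] jaw yaw -89.96 F [ 0.11 -1.04 -0.17] gap 0.1414 t 5.6667 q6 2.0
shift [ 0.0928  0.0033 -0.0017] turn 0.0006 (or -3.141 )
[[318. 242.]
 [318. 315.]
 [271. 315.]
 [362. 315.]
 [318. 161.]]
```

View pics/w6.png

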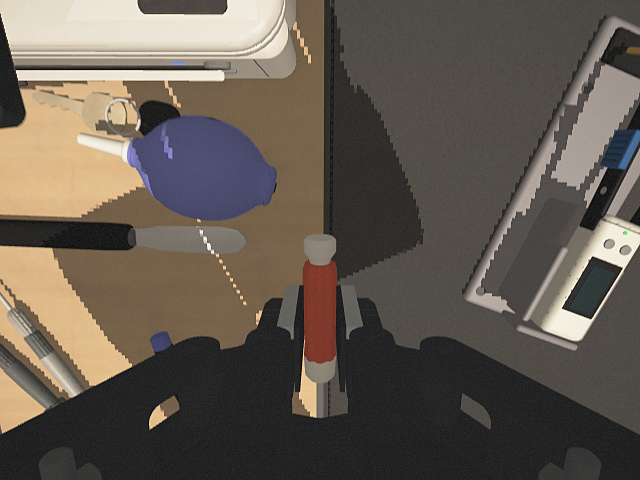

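Knife and bulb lie left, and the mat edge at column ~327 runs just under the handle. I'll set the driver fully on the mat at y≈0.320, which is clear of everything.

Call:
{"fn": "step_arm", "kwargs": {
  "commands": [
    [0.0,0.003,0.012,0],
    [0.015,0.003,0.024,0],
    [0.04,0.003,0.024,0],
    [0.06,0.003,0.024,0],
    [0.075,0.003,0.024,0],
    [0.085,0.003,0.024,0],
    [0.085,0.003,0.024,0],
    [0.085,0.003,0.024,0]
  ]
}}

```text
t: 6.38
tcp_pos: [0.482, 0.3181, 0.0128]
tool_rot: [-0.497, -0.501, 0.503, -0.499]
force: [-0.4, 0.1, -0.1]
finger_gap: 0.138
```

```bash
python3 -c "
from h import *
plan([0.48,0.320,0.0045],90)"
```

```text
tcp [0.482  0.3181 0.0128] xaxis [-0.0076 -0.0039 -1.    ] jaw yaw -90.05 F [-0.36  0.1  -0.09] gap 0.1377 t 6.3833 q6 1.96
shift [ 0.0083 -0.002  -0.0019] turn -0.0008 (or 3.141 )
```

Call:
{"fn": "step_arm", "kwargs": {
  "commands": [
    [0.003,0,0,0],
    [0.005,0,0,0],
    [0.007,0,0,0],
    [0.009,0,0,0],
    [0.009,0,0,0],
    [0.009,0,0,0]
  ]
}}

```text
t: 6.88
tcp_pos: [0.4822, 0.3183, 0.0039]
tool_rot: [-0.497, -0.501, 0.503, -0.499]
force: [0.7, -0.3, 0.8]
finger_gap: 0.143
```

Call:
{"fn": "step_arm", "kwargs": {
  "commands": [
    [0,0,0,0],
    [0,0,0,0],
    [0,0,0,0],
    [0,0,0,0]
  ],
  "jaw": 0.03
}}

```text
t: 7.22
tcp_pos: [0.4821, 0.3183, 0.0039]
tool_rot: [-0.497, -0.501, 0.503, -0.499]
force: [-0.0, -0.3, 0.7]
finger_gap: 0.351
```

Call:
{"fn": "step_arm", "kwargs": {
  "commands": [
    [-0.02,0,0,0],
    [-0.05,0,0,0],
    [-0.09,0,0,0],
    [-0.13,0,0,0],
    [-0.16,0,0,0],
    [-0.18,0,0,0],
    [-0.18,0,0,0]
  ]
}}

```text
t: 7.8
tcp_pos: [0.4862, 0.3203, 0.1892]
tool_rot: [0.501, 0.499, -0.499, 0.501]
force: [1.3, 0.2, 0.2]
finger_gap: 0.351
```

```bash
python3 - <<'E'
from h import *
im=optics.snapshot('wrist'); cv2.imwrite('pics/w7.png',im[:,:,::-1])
plan([0.51,0.19,0.15],65)
E
```

```text
tcp [0.4848 0.3196 0.1867] xaxis [-0.0015 -0.0014 -1.    ] jaw yaw -90.02 F [ 0.39 -0.4  -0.77] gap 0.3482 t 7.85 q6 1.96
shift [0.0368 0.0253 0.1296] turn 0.4359 (or -2.706 )
```

View pics/w7.png

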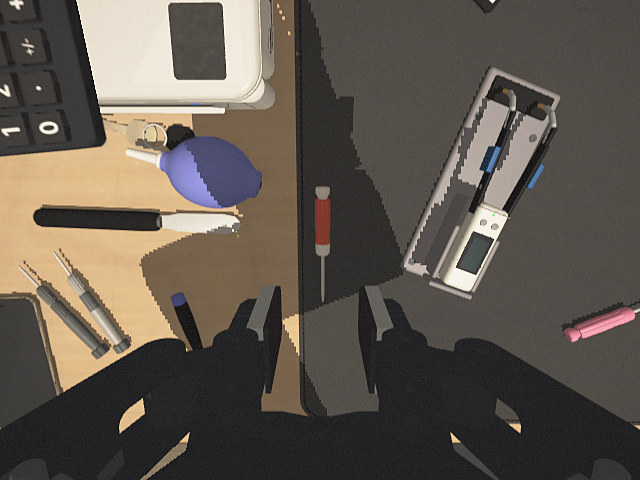

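The driver lies flat on the mat at (322,235), clear of everything. Now I'll position the camera over the tweezers.

```bash
python3 - <<'E'
from h import *
P=optics.camera_params('top')
a=ray(P,[[237,242],[254.7,248.3]],.046); o=a.mean(0); d=a[0]-a[1]; print(a,o,np.linalg.norm(d),np.degrees(np.arctan2(d[1],d[0])))
t=ray(P,[[252,219.5],[267.5,224.5]],.01); d=t[0]-t[1];print(t,np.linalg.norm(d),np.degrees(np.arctan2(d[1],d[0])), t.mean(0)-o)
y=np.array([np.cos(np.radians(-25)),np.sin(np.radians(-25))])
plan([*(o[:2]-.06*y),.16],65)
E
```

```text
[[0.53511735 0.19926029 0.046     ]
 [0.52320669 0.1677034  0.046     ]] [0.52916202 0.18348184 0.046     ] 0.03372982357953993 69.32174611794429
[[0.58373909 0.17894933 0.01      ]
 [0.5736376  0.15001851 0.01      ]] 0.030643637295749482 70.75282995057637 [ 0.04952633 -0.01899793 -0.036     ]
tcp [0.4848 0.3196 0.1867] xaxis [-0.0015 -0.0014 -1.    ] jaw yaw -90.02 F [ 0.39 -0.4  -0.77] gap 0.3482 t 7.85 q6 1.96
shift [ 0.0268 -0.01    0.1108] turn 0.4359 (or -2.706 )
```

Call:
{"fn": "step_arm", "kwargs": {
  "commands": [
    [0.0,-0.002,0.03,0.1],
    [0.005,-0.005,0.06,0.2],
    [0.012,-0.01,0.09,0.3],
    [0.02,-0.01,0.111,0.35],
    [0.026,-0.01,0.111,0.35],
    [0.026,-0.01,0.111,0.35],
    [0.026,-0.01,0.111,0.35]
  ],
  "jaw": 0.06
}}

```text
t: 8.43
tcp_pos: [0.4742, 0.2088, 0.1597]
tool_rot: [-0.578, -0.406, 0.581, -0.405]
force: [0.6, 1.0, -0.5]
finger_gap: 0.702
```

```bash
cat > tw.py <<'E'
from h import *
import sys
name=sys.argv[1]
plan([.5292,.1835,.1],70)
P=optics.camera_params('wrist'); im=optics.snapshot('wrist'); cv2.imwrite(f'pics/{name}.png',im[:,:,::-1]); print('cam',P['origin'].round(3))
hsv=cv2.cvtColor(im,cv2.COLOR_RGB2HSV)
b=((hsv[:,:,0]>95)&(hsv[:,:,0]<125)&(hsv[:,:,1]>110)&(hsv[:,:,2]>50)).astype(np.uint8)
for c in sorted(cv2.findContours(b,cv2.RETR_EXTERNAL,cv2.CHAIN_APPROX_NONE)[0],key=cv2.contourArea)[-4:]:
    if cv2.contourArea(c)>40: print('blue',cv2.contourArea(c),np.round(cv2.minAreaRect(c)[0],1),ray(P,cv2.minAreaRect(c)[0],.0525).round(4))
g=((hsv[:,:,0]>12)&(hsv[:,:,0]<32)&(hsv[:,:,1]>110)&(hsv[:,:,2]>60)).astype(np.uint8)
for c in sorted(cv2.findContours(g,cv2.RETR_EXTERNAL,cv2.CHAIN_APPROX_NONE)[0],key=cv2.contourArea)[-6:]:
    if cv2.contourArea(c)>10: print('gold',cv2.contourArea(c),np.round(cv2.minAreaRect(c)[0],1),cv2.boundingRect(c),ray(P,cv2.minAreaRect(c)[0],.012).round(4))
E
python3 tw.py w8
```

```text
tcp [0.4742 0.2088 0.1597] xaxis [-0.0038 -0.0015 -1.    ] jaw yaw -110.07 F [ 0.59  0.96 -0.55] gap 0.7019 t 8.4333 q6 2.12
shift [0.0595 0.0605 0.0047] turn -0.0012 (or 3.14 )
cam [0.537 0.187 0.301]
blue 94.0 [352.3 141.7] [[0.5258 0.1689 0.0525]]
blue 141.0 [298. 141.] [[0.5376 0.1999 0.0525]]
```

View pics/w8.png

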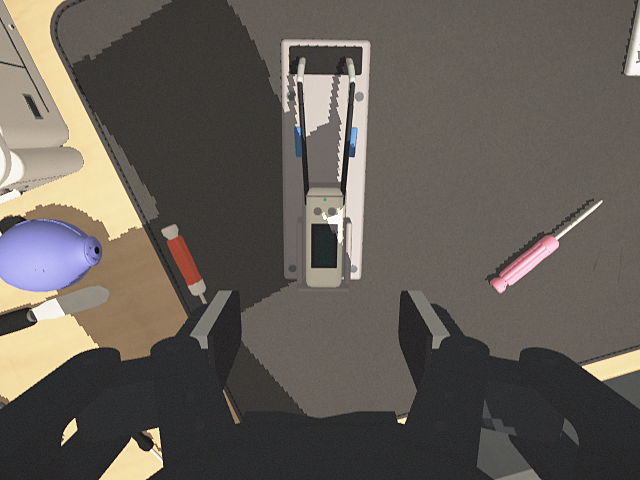

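The tweezers appear upright in the image (grips at (298,141) and (352,142), handle at (324,250)), so the jaw yaw matches. The two origin estimates agree within 3 mm, so I'll move above the grips.

Call:
{"fn": "step_arm", "kwargs": {
  "commands": [
    [0.01,0.03,0.004,0],
    [0.025,0.055,0.004,0],
    [0.045,0.062,0.004,0],
    [0.06,0.062,0.004,0],
    [0.06,0.062,0.004,0],
    [0.06,0.062,0.004,0]
  ]
}}

```text
t: 8.98
tcp_pos: [0.5308, 0.185, 0.0995]
tool_rot: [-0.577, -0.406, 0.581, -0.405]
force: [0.7, 0.2, 0.0]
finger_gap: 0.702
```

```bash
python3 tw.py w9
```

```text
tcp [0.5308 0.185  0.0995] xaxis [-0.0044 -0.0014 -1.    ] jaw yaw -109.94 F [0.67 0.22 0.01] gap 0.7022 t 8.9833 q6 2.06
shift [-0.0005 -0.001   0.002 ] turn 0.0011 (or -3.141 )
cam [0.594 0.163 0.241]
blue 122.0 [354.5 265.7] [[0.5275 0.1681 0.0525]]
blue 228.5 [287.9 264.9] [[0.5393 0.1994 0.0525]]
gold 20.5 [348.2 157.4] (346, 155, 6, 7) [[0.5759 0.1517 0.012 ]]
gold 20.5 [295.4 156.7] (293, 154, 6, 7) [[0.5865 0.1798 0.012 ]]
```

View pics/w9.png

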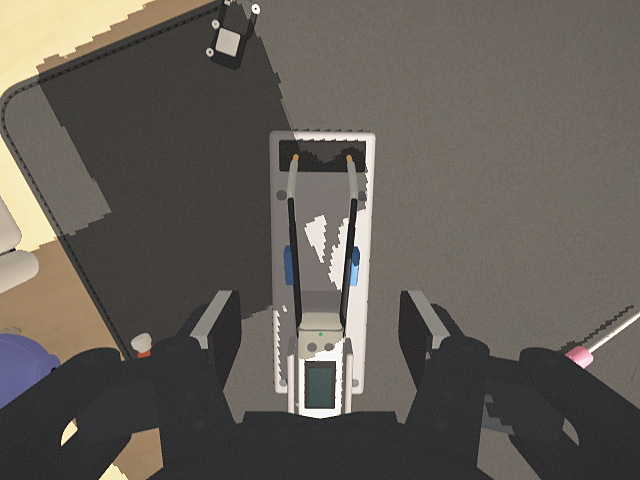

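Grips and tips agree on the origin (0.532, 0.184), yaw ~69.4°, tip gap 30 mm as specified. Descending.

Call:
{"fn": "step_arm", "kwargs": {
  "commands": [
    [0.02,0.0015,0.0,0.01],
    [0.04,0.0015,0.0,0.01],
    [0.055,0.0015,0.0,0.01],
    [0.065,0.0015,0.0,0.01],
    [0.0725,0.0015,0.0,0.01],
    [0.0725,0.0015,0.0,0.01],
    [0.0725,0.0015,0.0,0.01]
  ]
}}

```text
t: 9.62
tcp_pos: [0.5329, 0.1848, 0.0283]
tool_rot: [-0.58, -0.403, 0.582, -0.403]
force: [-0.0, 0.1, 1.0]
finger_gap: 0.705
```

```bash
sed -i 's/plan(.*/plan([.5322,.1843,.027],69.4)/' tw.py; python3 tw.py w10; python3 -c "
from h import *
im=optics.snapshot('scene'); crop(im,220,150,340,240,6,'s10.png')"
```

```text
tcp [0.5329 0.1848 0.0283] xaxis [-0.0016 -0.001  -1.    ] jaw yaw -110.48 F [-0.01  0.09  0.97] gap 0.7047 t 9.6167 q6 2.07
shift [ 0.0014 -0.0005  0.0007] turn 0.002 (or -3.14 )
cam [0.595 0.163 0.17 ]
blue 579.5 [273.7 336.6] [[0.5405 0.1989 0.0525]]
blue 586.0 [374.8 336.8] [[0.5287 0.1677 0.0525]]
gold 57.0 [285.2 173.9] (281, 169, 9, 12) [[0.586  0.1802 0.012 ]]
gold 60.0 [362.3 174. ] (358, 169, 10, 12) [[0.5753 0.1515 0.012 ]]
```

View pics/w10.png

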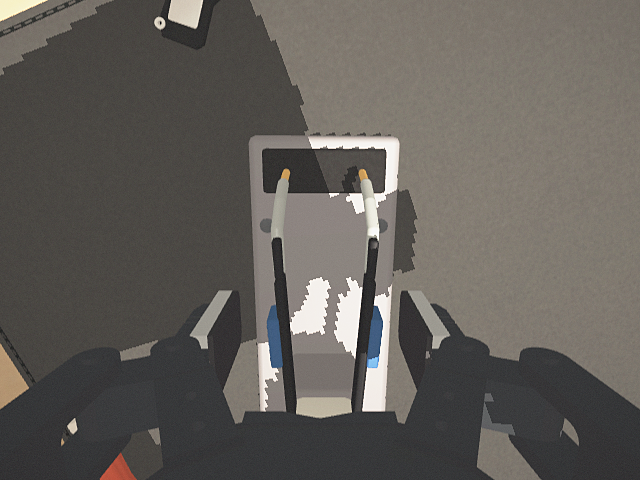

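View pics/s10.png

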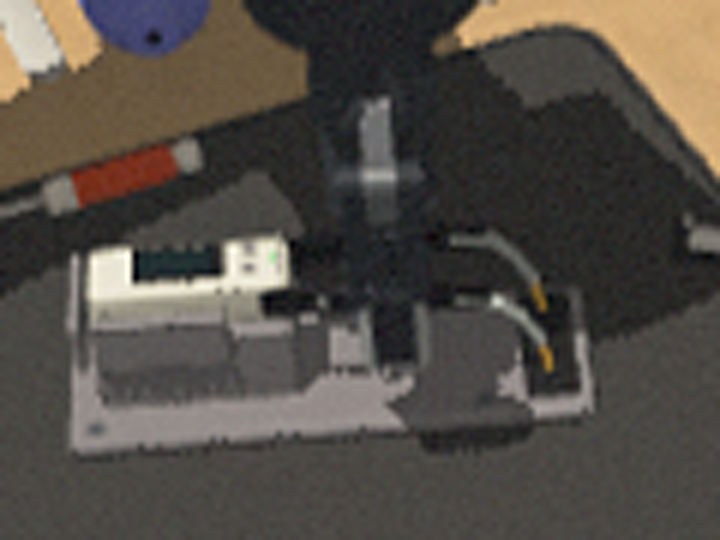

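Call:
{"fn": "step_arm", "kwargs": {
  "commands": [
    [0.001,0.001,0.0,0.0],
    [0.0013,0.001,0.0,0.0],
    [0.0013,0.001,0.0,0.0]
  ]
}}

```text
t: 9.97
tcp_pos: [0.5347, 0.1844, 0.028]
tool_rot: [0.581, 0.403, -0.581, 0.403]
force: [0.3, 0.0, -1.1]
finger_gap: 0.706
```

Call:
{"fn": "step_arm", "kwargs": {
  "commands": [
    [0,0,0,0],
    [0,0,0,0],
    [0,0,0,0],
    [0,0,0,0],
    [0,0,0,0],
    [0,0,0,0]
  ],
  "jaw": 0.033,
  "grip_force": 40
}}

```text
t: 10.47
tcp_pos: [0.5353, 0.1844, 0.0286]
tool_rot: [0.581, 0.402, -0.581, 0.404]
force: [-0.8, -1.0, 6.7]
finger_gap: 0.386
```

```bash
python3 tw.py w11
```

```text
tcp [0.5353 0.1844 0.0286] xaxis [ 2.e-03 -7.e-04 -1.e+00] jaw yaw -110.5 F [-0.75 -0.96  6.68] gap 0.3865 t 10.4667 q6 2.06
shift [ 0.0016 -0.0029  0.0012] turn 0.0018 (or -3.14 )
cam [0.597 0.162 0.171]
blue 578.0 [276.7 342.7] [[0.5403 0.1985 0.0525]]
blue 592.5 [363.1 340.1] [[0.5311 0.1713 0.0525]]
gold 58.5 [344.4 179.3] (341, 174, 9, 12) [[0.5782 0.1584 0.012 ]]
gold 61.0 [288.1 181. ] (283, 176, 10, 12) [[0.5855 0.1797 0.012 ]]
```

View pics/w11.png

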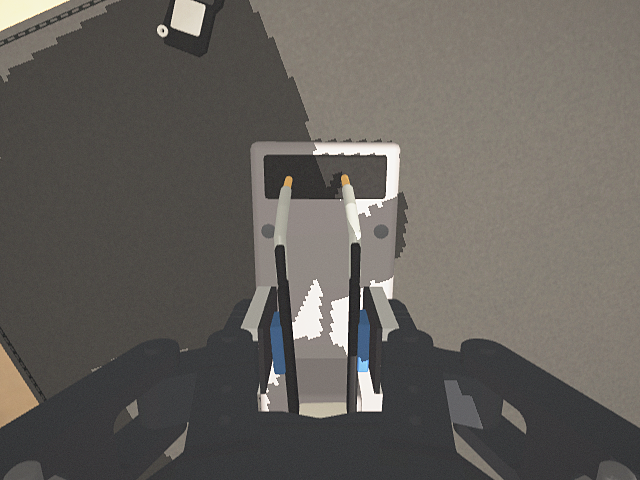

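The right arm closed more than the left (tips at columns 288 and 344), so the jaw is ~1.8 mm off centre. I'll shift before lifting.

Call:
{"fn": "step_arm", "kwargs": {
  "commands": [
    [0.0,-0.001,0.001,0.0],
    [0.0,-0.002,0.0018,0.0],
    [0.0,-0.002,0.0018,0.0],
    [0.0,-0.002,0.0018,0.0]
  ],
  "jaw": 0.038
}}

```text
t: 10.85
tcp_pos: [0.5323, 0.1834, 0.0283]
tool_rot: [0.581, 0.403, -0.581, 0.403]
force: [-0.3, 0.2, 0.3]
finger_gap: 0.444
```

```bash
python3 tw.py w12
```

```text
tcp [0.5323 0.1834 0.0283] xaxis [ 9.e-04 -6.e-04 -1.e+00] jaw yaw -110.52 F [-0.31  0.16  0.3 ] gap 0.4437 t 10.85 q6 2.06
shift [ 0.0013 -0.0004 -0.0008] turn 0.0015 (or -3.14 )
cam [0.594 0.161 0.17 ]
blue 581.5 [269.8 342.9] [[0.5382 0.1996 0.0525]]
blue 592.5 [370.1 341. ] [[0.5271 0.1683 0.0525]]
gold 57.0 [354.9 179.1] (351, 174, 10, 12) [[0.5739 0.1536 0.012 ]]
gold 61.5 [279.8 180.4] (275, 175, 9, 13) [[0.5839 0.1817 0.012 ]]
```

View pics/w12.png

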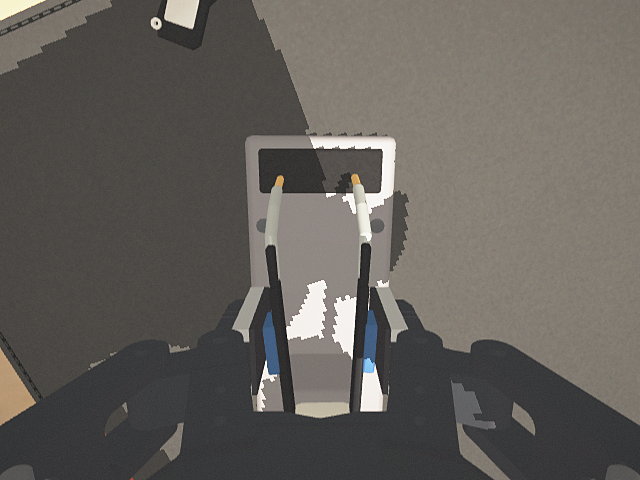

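Call:
{"fn": "step_arm", "kwargs": {
  "commands": [
    [0.001,0,0,-0.006],
    [0.001,0,0,-0.006],
    [0.001,0,0,-0.006],
    [0.001,0,0,-0.006],
    [0.001,0,0,-0.006]
  ],
  "jaw": 0.032
}}

```text
t: 11.32
tcp_pos: [0.5328, 0.1833, 0.0278]
tool_rot: [0.58, 0.404, -0.579, 0.405]
force: [-0.2, -0.7, 6.3]
finger_gap: 0.378
```

```bash
python3 tw.py w13
```

```text
tcp [0.5328 0.1833 0.0278] xaxis [ 2.e-03 -7.e-04 -1.e+00] jaw yaw -110.14 F [-0.15 -0.69  6.33] gap 0.3778 t 11.3167 q6 2.06
shift [ 0.0008 -0.0009 -0.0007] turn 0.008 (or -3.134 )
cam [0.595 0.161 0.17 ]
blue 589.0 [361.8 342. ] [[0.5286 0.1709 0.0525]]
blue 595.5 [277.8 343.1] [[0.5377 0.197  0.0525]]
gold 58.0 [344.  179.9] (340, 175, 10, 12) [[0.5758 0.158  0.012 ]]
gold 62.5 [291.3 181. ] (286, 176, 10, 12) [[0.5826 0.1778 0.012 ]]
```

View pics/w13.png

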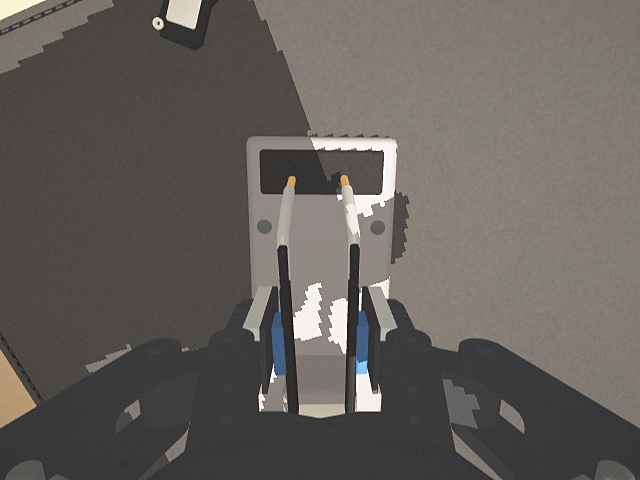

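Now symmetric, with tips at columns 291 and 344. Lifting straight up.

Call:
{"fn": "step_arm", "kwargs": {
  "commands": [
    [-0.003,0,0,0],
    [-0.008,0,0,0],
    [-0.015,0,0,0],
    [-0.025,0,0,0],
    [-0.035,0,0,0],
    [-0.045,0,0,0],
    [-0.055,0,0,0],
    [-0.055,0,0,0]
  ]
}}

```text
t: 12.03
tcp_pos: [0.5342, 0.1837, 0.0855]
tool_rot: [0.582, 0.404, -0.578, 0.406]
force: [1.1, -1.0, -0.2]
finger_gap: 0.372
```

```bash
python3 tw.py w14;  python3 -c "
from h import *
im=optics.snapshot('scene'); crop(im,220,130,340,230,6,'s14.png')"
```

```text
tcp [0.5342 0.1837 0.0855] xaxis [ 6.6e-03 -1.0e-04 -1.0e+00] jaw yaw -110.14 F [ 1.06 -1.05 -0.16] gap 0.3724 t 12.0333 q6 2.06
shift [ 0.0585 -0.0024  0.0002] turn 0.0081 (or -3.134 )
cam [0.596 0.162 0.228]
blue 583.5 [277.6 342.2] [[0.5118 0.2147 0.0525]]
blue 584.0 [361.7 341.1] [[0.4982 0.1757 0.0525]]
gold 66.0 [291.1 178.1] (287, 172, 9, 14) [[0.5813 0.1837 0.012 ]]
gold 72.5 [344.9 177.3] (341, 171, 10, 14) [[0.5717 0.1561 0.012 ]]
```

View pics/w14.png

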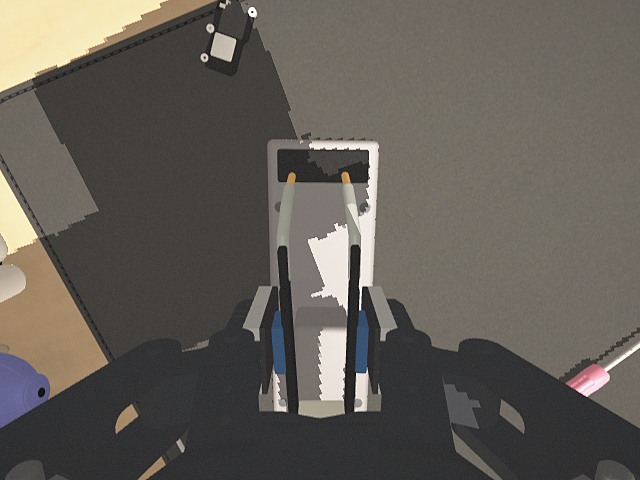

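View pics/s14.png

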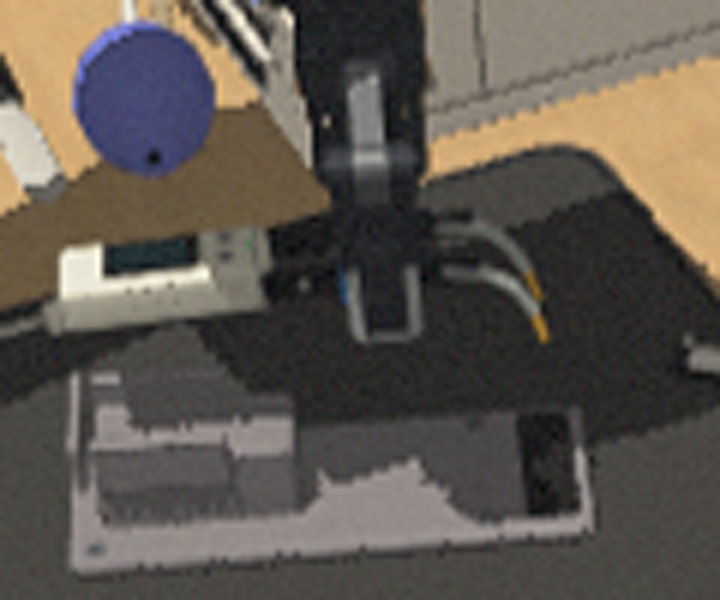

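The tweezers are out of the cradle and nearly level. Now squeezing to the marked gap in the air.

Call:
{"fn": "step_arm", "kwargs": {
  "commands": [
    [0,0,0,0],
    [0,0,0,0],
    [0,0,0,0],
    [0,0,0,0],
    [0,0,0,0]
  ],
  "jaw": 0.028
}}

```text
t: 12.55
tcp_pos: [0.5328, 0.1834, 0.0833]
tool_rot: [0.58, 0.404, -0.579, 0.406]
force: [0.1, -0.3, 0.1]
finger_gap: 0.329
```

```bash
cat > tips.py <<'E'
from h import *
import sys
name=sys.argv[1]
s=telemetry.sense(); P=optics.camera_params('wrist'); im=optics.snapshot('wrist'); cv2.imwrite(f'pics/{name}.png',im[:,:,::-1])
x0,y0,x1,y1=240,120,400,240
crop(im,x0,y0,x1,y1,5,name+'z.png')
print('t',s['t'],'tcp',s['tcp_pos'].round(4),'F',s['force'].round(2),'gap',round(s['finger_gap']*85.4,2))
M=R.from_quat(s['tool_rot']).as_matrix()
hsv=cv2.cvtColor(im,cv2.COLOR_RGB2HSV)
g=((hsv[:,:,0]>10)&(hsv[:,:,0]<25)&(hsv[:,:,1]>140)&(hsv[:,:,2]>60)).astype(np.uint8)
g[:150]=0; g[230:]=0; g[:,:270]=0; g[:,380:]=0
ends=[]
for c in sorted(cv2.findContours(g,cv2.RETR_EXTERNAL,cv2.CHAIN_APPROX_NONE)[0],key=cv2.contourArea)[-2:]:
    x,y,w,h=cv2.boundingRect(c); top=c[c[:,0,1]<=y+3][:,0]
    e=[ (top[:,0].min()+top[:,0].max())/2, y+2.0]; ends.append(e)
    print('gold',cv2.contourArea(c),(x,y,w,h),'end',e)
ends=sorted(ends)
W=ray(P,ends,s['tcp_pos'][2]-.017+0.0005); d=W[0]-W[1]; m=W.mean(0)
print('L',W[0].round(4),'R',W[1].round(4),'gap mm',(np.linalg.norm(d)*1000).round(2),'dir',np.degrees(np.arctan2(d[1],d[0])).round(2),'mid',m.round(4),'mid in tool',(M.T@(m-s['tcp_pos'])).round(4))
E
python3 tips.py w15
```

```text
t 12.55 tcp [0.5328 0.1834 0.0833] F [ 0.11 -0.29  0.09] gap 28.09
gold 13.5 (295, 173, 8, 12) end [np.float64(299.0), 175.0]
gold 52.0 (334, 173, 8, 11) end [np.float64(337.0), 175.0]
L [0.5838 0.1742 0.0668] R [0.5786 0.16   0.0668] gap mm 15.1 dir 69.84 mid [0.5812 0.1671 0.0668] mid in tool [ 0.0166  0.051  -0.0013]
```

View pics/w15z.png

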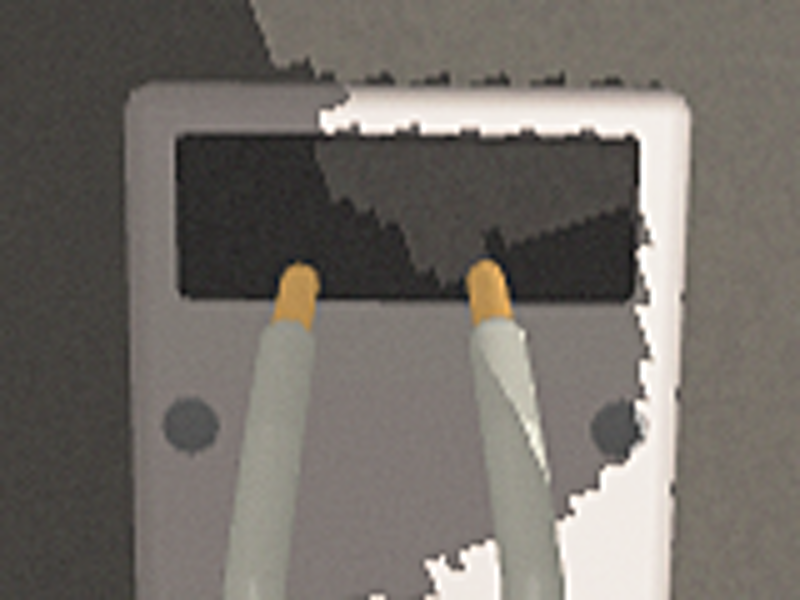

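```bash
python3 - <<'E'
from h import *
def ends(f):
    im=cv2.imread(f'pics/{f}.png').astype(float); b,g,r=im[...,0],im[...,1],im[...,2]
    w=np.clip((r-b)-25,0,None); w[:150]=0;w[230:]=0;w[:,:262]=0;w[:,385:]=0
    rows=np.where(w.max(1)>40)[0]; out=[]
    for lo,hi in ((262,320),(320,385)):
        ww=w[:,lo:hi]; rr=np.where(ww.max(1)>40)[0]; t=rr[0]
        s=ww[t:t+4]; out.append((round((s.sum(0)*np.arange(lo,hi)).sum()/s.sum(),2),t,len(rr)))
    return out
for f in ['w9','w10','w11','w12','w13','w14','w15']:
    e=ends(f); print(f,e,round(e[1][0]-e[0][0],2))
E
```

```text
w9 [(np.float64(295.35), np.int64(154), 7), (np.float64(348.61), np.int64(155), 7)] 53.26
w10 [(np.float64(285.83), np.int64(169), 11), (np.float64(362.03), np.int64(169), 12)] 76.2
w11 [(np.float64(288.32), np.int64(176), 12), (np.float64(344.27), np.int64(174), 12)] 55.95
w12 [(np.float64(279.83), np.int64(175), 13), (np.float64(354.58), np.int64(174), 12)] 74.75
w13 [(np.float64(291.49), np.int64(176), 12), (np.float64(343.79), np.int64(175), 12)] 52.3
w14 [(np.float64(291.56), np.int64(172), 14), (np.float64(344.84), np.int64(172), 13)] 53.28
w15 [(np.float64(299.41), np.int64(173), 13), (np.float64(336.87), np.int64(172), 13)] 37.46
```

Image-based gap is about 14.5 mm (scaled from the known 30 mm rest gap), with the grips reading 28.1 mm. I'll compare it directly with the pads while hovering. Moving to the board.

```bash
python3 -c "
from h import *
plan([0.462,-.074,.105],68.9)"
```

```text
tcp [0.5329 0.1835 0.0834] xaxis [ 2.9e-03 -6.0e-04 -1.0e+00] jaw yaw -110.14 F [ 1.17 -0.17 -0.54] gap 0.3318 t 12.6 q6 2.06
shift [-0.0217  0.0222  0.2661] turn 0.0167 (or -3.125 )
```

Call:
{"fn": "step_arm", "kwargs": {
  "commands": [
    [-0.01,0.002,0.015,0.0],
    [-0.02,0.004,0.035,0.004],
    [-0.021,0.006,0.06,0.008],
    [-0.021,0.008,0.09,0.012],
    [-0.021,0.01,0.12,0.016],
    [-0.021,0.013,0.15,0.017],
    [-0.021,0.016,0.18,0.017],
    [-0.021,0.018,0.21,0.017]
  ]
}}

```text
t: 13.27
tcp_pos: [0.4772, -0.0212, 0.1044]
tool_rot: [0.584, 0.399, -0.582, 0.401]
force: [0.8, 0.1, -1.2]
finger_gap: 0.332
```

```bash
python3 -c "
from h import *
plan([0.462,-.074,.105],68.9)"
```

```text
tcp [ 0.4772 -0.0212  0.1044] xaxis [ 3.5e-03 -8.0e-04 -1.0e+00] jaw yaw -111.1 F [ 0.79  0.09 -1.24] gap 0.3321 t 13.2667 q6 1.66
shift [-0.0006  0.0048  0.0547] turn 0.0 (or -3.142 )
```

Call:
{"fn": "step_arm", "kwargs": {
  "commands": [
    [0,0.002,0.025,0],
    [0,0.004,0.045,0],
    [0,0.005,0.055,0],
    [0,0.005,0.055,0],
    [0,0.005,0.055,0]
  ]
}}

```text
t: 13.68
tcp_pos: [0.4621, -0.0743, 0.1044]
tool_rot: [0.584, 0.399, -0.582, 0.4]
force: [-0.3, -0.0, -0.7]
finger_gap: 0.327
```

```bash
python3 tips.py w16
```

```text
t 13.6833 tcp [ 0.4621 -0.0743  0.1044] F [-0.29 -0.   -0.68] gap 27.94
gold 48.0 (295, 174, 8, 11) end [np.float64(299.0), 176.0]
gold 53.0 (334, 172, 8, 12) end [np.float64(336.5), 174.0]
L [ 0.5126 -0.0843  0.0879] R [ 0.5079 -0.0985  0.0879] gap mm 14.93 dir 71.83 mid [ 0.5103 -0.0914  0.0879] mid in tool [ 0.0167  0.051  -0.0014]
```

View pics/w16.png

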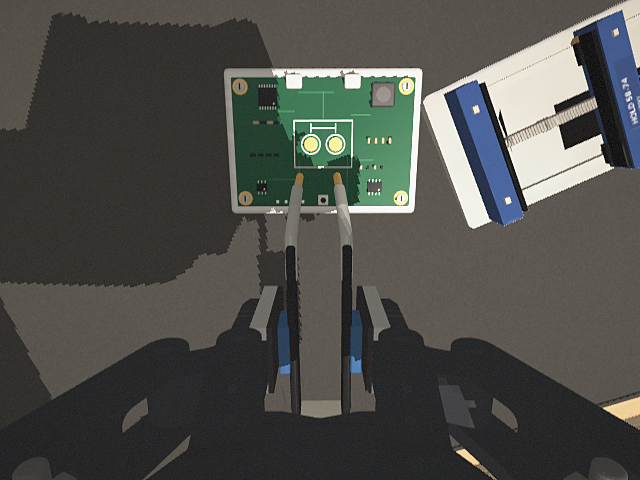

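Both pads are clearly visible at (311,144) and (336,144), with the tips at (299,176) and (337,174). I'll measure the pads with rays at z = 15.5 mm.

```bash
cat > pads.py <<'E'
from h import *
import sys
name=sys.argv[1]
s=telemetry.sense(); P=optics.camera_params('wrist'); im=optics.snapshot('wrist'); cv2.imwrite(f'pics/{name}.png',im[:,:,::-1])
M=R.from_quat(s['tool_rot']).as_matrix()
print('t',round(s['t'],2),'tcp',s['tcp_pos'].round(4),'F',s['force'].round(2),'gap',round(s['finger_gap']*85.4,2),'yaw',np.degrees(np.arctan2(M[1,2],M[0,2])).round(2))
hsv=cv2.cvtColor(im,cv2.COLOR_RGB2HSV)
# board rect
g=((hsv[:,:,0]>50)&(hsv[:,:,0]<90)&(hsv[:,:,1]>90)).astype(np.uint8)
c=max(cv2.findContours(g,cv2.RETR_EXTERNAL,cv2.CHAIN_APPROX_NONE)[0],key=cv2.contourArea)
w=ray(P,cv2.convexHull(c)[:,0],.014)[:,:2]*1000; r=cv2.minAreaRect(w.astype(np.float32)); b=cv2.boxPoints(r); e=max([b[1]-b[0],b[2]-b[1]],key=np.linalg.norm)
print('board',np.round(r[0],1),np.round(r[1],1),(np.degrees(np.arctan2(e[1],e[0]))%180).round(2))
g=((hsv[:,:,0]>20)&(hsv[:,:,0]<34)&(hsv[:,:,1]>50)&(hsv[:,:,2]>90)).astype(np.uint8)
x,y,ww,h=cv2.boundingRect(c)
cx=proj(P,[[.5195,-.0970,.0155]])[0]; out=[]
for c in cv2.findContours(g,cv2.RETR_EXTERNAL,cv2.CHAIN_APPROX_NONE)[0]:
    (u,v),(a_,b_),_=cv2.minAreaRect(c); a=cv2.contourArea(c)
    if a>60 and abs(u-cx[0])<60 and abs(v-cx[1])<60: out.append([u,v]); print('pad?',np.round([u,v],1),a,np.round([a_,b_],1))
if len(out)==2:
    out=sorted(out); W=ray(P,out,.0155); d=W[0]-W[1]
    print('pads',W.round(4).tolist(),'gap',(np.linalg.norm(d)*1e3).round(2),'dir',np.degrees(np.arctan2(d[1],d[0])).round(2),'mid',W.mean(0).round(4),'in tool',(M.T@(W.mean(0)-s['tcp_pos'])).round(4))
print('expected',cx)
crop(im,240,100,400,220,5,name+'z.png')
E
python3 pads.py w17
```

```text
t 13.73 tcp [ 0.4622 -0.0737  0.1044] F [-0.44 -0.12 -1.05] gap 27.78 yaw -111.1
board [519.6 -97.8] [101.1  70.3] 68.88
pad? [336.5 143.5] 130.0 [13.9 13. ]
pad? [311.7 143.4] 130.5 [13.  13.4]
pads [[0.522, -0.0912, 0.0155], [0.5168, -0.1044, 0.0155]] gap 14.07 dir 68.66 mid [ 0.5194 -0.0978  0.0155] in tool [0.0891 0.0617 0.002 ]
expected [322.7241782 143.8122936]
```

View pics/w17z.png

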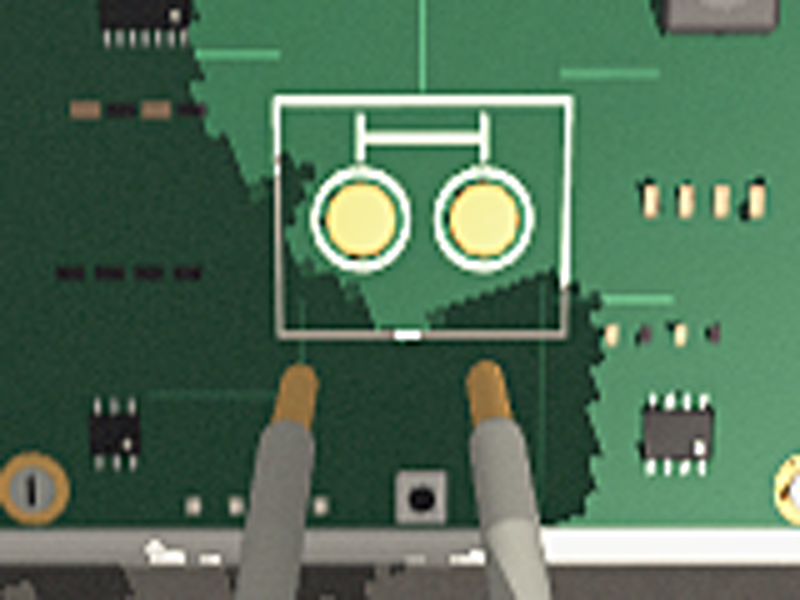

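Pads midpoint is (0.5194, -0.0978), spacing 14.07 mm, direction 68.7°, all consistent with the spec. Descending to ~12 mm above, aligned.

Call:
{"fn": "step_arm", "kwargs": {
  "commands": [
    [0.015,0.005,0.002,0.01],
    [0.03,0.01,0.0034,0.02],
    [0.045,0.0107,0.0034,0.02],
    [0.055,0.0107,0.0034,0.02],
    [0.059,0.0107,0.0034,0.02],
    [0.059,0.0107,0.0034,0.02],
    [0.059,0.0107,0.0034,0.02]
  ]
}}

```text
t: 14.37
tcp_pos: [0.4711, -0.0798, 0.0454]
tool_rot: [0.588, 0.394, -0.586, 0.395]
force: [-0.5, 0.1, 0.9]
finger_gap: 0.329
```

```bash
python3 tips.py w18a; sed -i 's/crop(im,240,100,400,220,5/crop(im,240,120,400,240,5/' pads.py; python3 pads.py w18;python3 -c "
from h import *
im=optics.snapshot('scene'); crop(im,260,230,400,350,5,'s18.png')"
```

```text
t 14.3667 tcp [ 0.4711 -0.0798  0.0454] F [-0.47  0.08  0.86] gap 28.12
gold 45.0 (294, 163, 17, 22) end [np.float64(306.0), 165.0]
gold 55.5 (333, 173, 9, 11) end [np.float64(336.5), 175.0]
L [ 0.5242 -0.0949  0.0289] R [ 0.5161 -0.1046  0.0289] gap mm 12.7 dir 49.91 mid [ 0.5202 -0.0997  0.0289] mid in tool [ 0.0166  0.0529 -0.    ]
t 14.42 tcp [ 0.4714 -0.08    0.0458] F [ 0.39 -0.71 -0.79] gap 28.22 yaw -112.15
board [519.6 -97.9] [101.  71.] 68.88
pad? [333.8 171.3] 153.0 [16.4 16.8]
expected [315.53435051 172.09822155]
```

View pics/w18z.png

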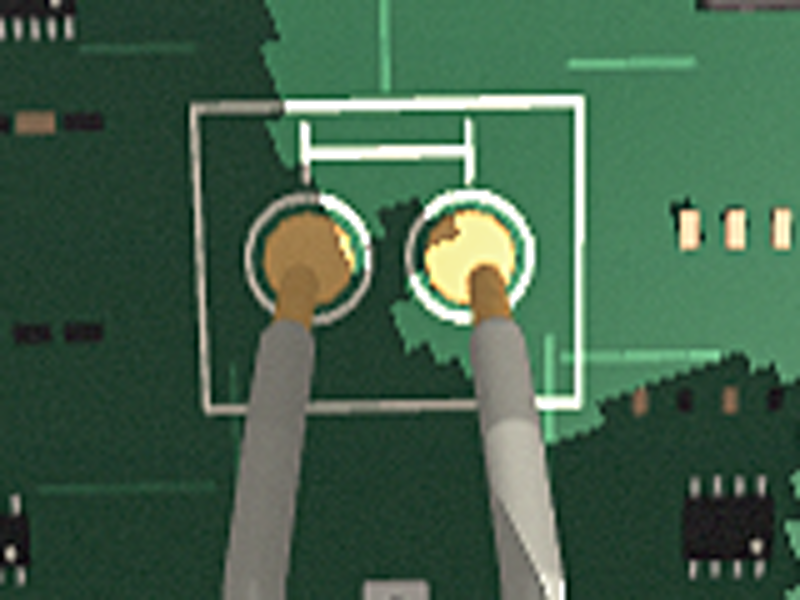

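View pics/s18.png

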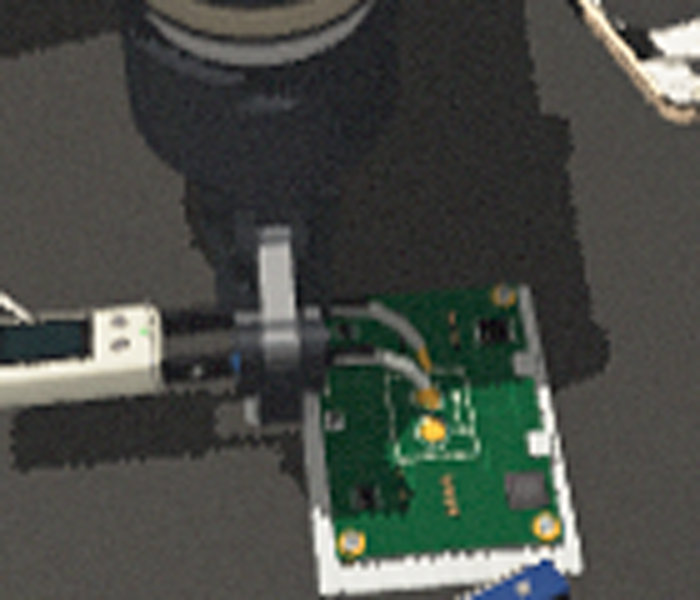

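```bash
python3 - <<'E'
from h import *
s=telemetry.sense();P=optics.camera_params('wrist');M=R.from_quat(s['tool_rot']).as_matrix()
for z in (.0285,.0305,.0325):
    W=ray(P,[[299.8,175],[336.8,175]],z); print(z,np.linalg.norm(W[0]-W[1]).round(4),(M.T@(W.mean(0)-s['tcp_pos'])).round(4))
W=ray(P,[[301.6,172],[334,171.4]],.0155); print(W,np.linalg.norm(W[0]-W[1]),np.degrees(np.arctan2(*(W[0]-W[1])[1::-1])),(M.T@(np.array([.5194,-.0978,.0155])-s['tcp_pos'])).round(4),(M.T@(W.mean(0)-s['tcp_pos'])).round(4))
E
```

```text
0.0285 0.0148 [ 0.0178  0.0508 -0.0012]
0.0305 0.0146 [ 0.0158  0.051  -0.0012]
0.0325 0.0144 [ 0.0138  0.0512 -0.0012]
[[ 0.52200635 -0.09178369  0.0155    ]
 [ 0.51695838 -0.10483644  0.0155    ]] 0.013994864831064064 68.85670609750177 [ 0.0308  0.0507 -0.0019] [ 0.0308  0.051  -0.0015]
```

Call:
{"fn": "step_arm", "kwargs": {
  "commands": [
    [0.003,0,0.0006,-0.01],
    [0.006,0,0.0006,-0.017],
    [0.009,0,0.0006,-0.017],
    [0.0095,0,0.0006,-0.017],
    [0.0095,0,0.0006,-0.017]
  ]
}}

```text
t: 14.93
tcp_pos: [0.4712, -0.0809, 0.0362]
tool_rot: [0.585, 0.398, -0.582, 0.4]
force: [0.8, 0.5, -0.2]
finger_gap: 0.328
```

```bash
python3 pads.py w19;python3 -c "
from h import *
im=optics.snapshot('scene'); crop(im,310,270,390,330,8,'s19.png')"
```

```text
t 14.93 tcp [ 0.4712 -0.0809  0.0362] F [ 0.83  0.54 -0.2 ] gap 27.99 yaw -111.21
board [519.7 -97.9] [101.   70.6] 68.77
pad? [335.8 173.2] 109.0 [18.7 15. ]
expected [315.13645822 174.34894286]
```

View pics/w19z.png

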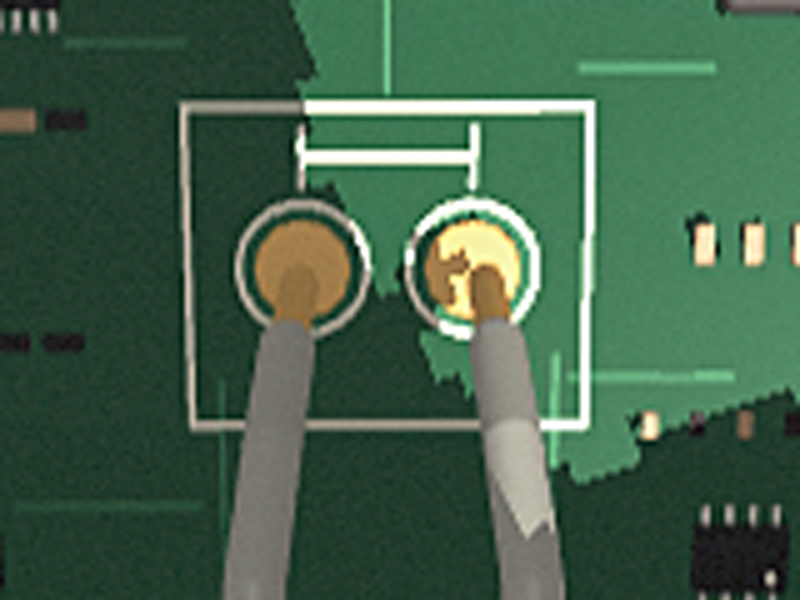

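View pics/s19.png

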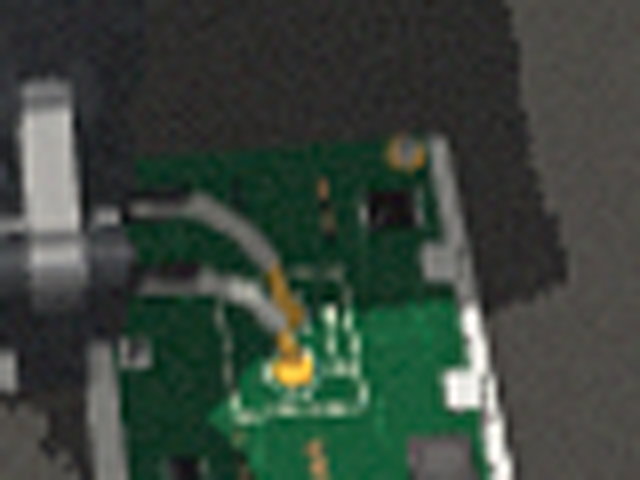

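The tip spacing in the image is still slightly large, ~14.7 mm against the 14 mm pads. Trimming the squeeze slightly and nudging the alignment.

Call:
{"fn": "step_arm", "kwargs": {
  "commands": [
    [0,0.0005,-0.0004,0],
    [0,0.0005,-0.0004,0],
    [0,0.0005,-0.0004,0],
    [0,0.0005,-0.0004,0]
  ],
  "jaw": 0.0276
}}

```text
t: 15.37
tcp_pos: [0.472, -0.0808, 0.0365]
tool_rot: [0.585, 0.398, -0.582, 0.401]
force: [1.2, -0.0, -0.5]
finger_gap: 0.323
```

Call:
{"fn": "step_arm", "kwargs": {
  "commands": [
    [0.001,0,0,0],
    [0.002,0,0,0],
    [0.002,0,0,0],
    [0.002,0,0,0]
  ]
}}

```text
t: 15.7
tcp_pos: [0.4719, -0.0807, 0.0344]
tool_rot: [0.585, 0.398, -0.582, 0.401]
force: [-0.7, -0.1, -1.3]
finger_gap: 0.325
```

```bash
python3 pads.py w20;python3 -c "
from h import *
im=optics.snapshot('scene'); crop(im,310,270,390,330,8,'s20.png')"
```

```text
t 15.7 tcp [ 0.4719 -0.0807  0.0344] F [-0.66 -0.13 -1.33] gap 27.76 yaw -111.2
board [519.6 -97.9] [101.   70.8] 68.78
pad? [337.8 172.7] 103.0 [18.6 11. ]
expected [316.19992346 176.37382701]
```

View pics/w20z.png

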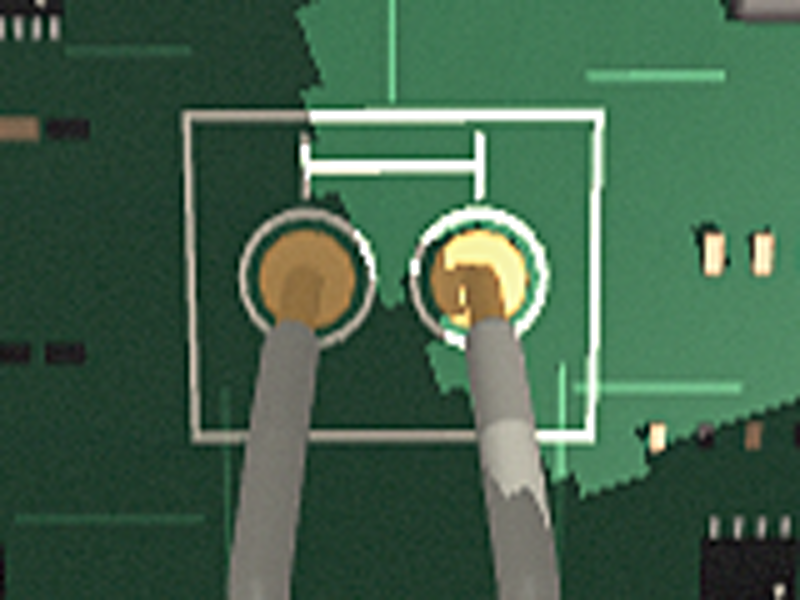

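View pics/s20.png

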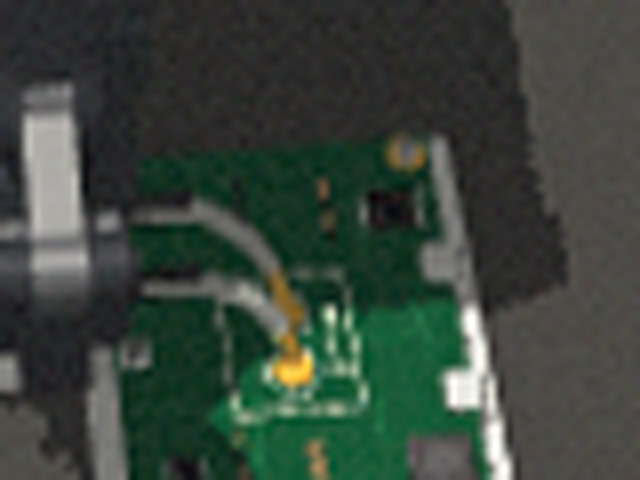

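```bash
python3 -c "
from h import *
im=cv2.imread('pics/w20.png')[:,:,::-1].astype(float)
s=np.clip(im*1.7,0,255).astype(np.uint8)
crop(s,284,160,354,196,11,'w20zz.png')"
```

```text
(no output)
```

View pics/w20zz.png

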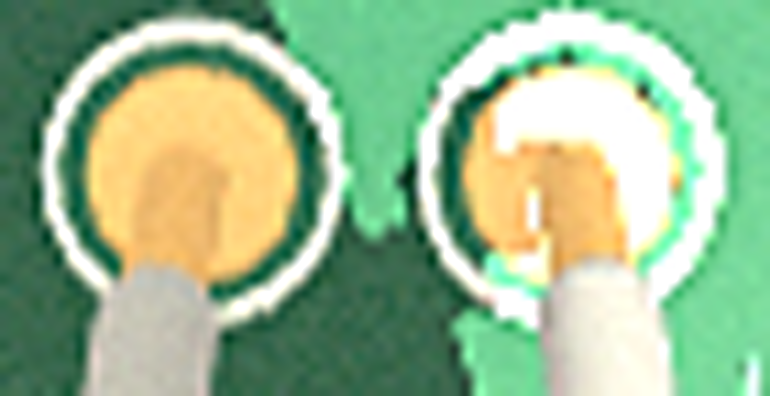

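Zoomed, the tip spacing is 35.5 px against 34.6 px for the pads; allowing for ~3 mm height this is about 14.1 mm. Tips are within ~0.3 mm of the pad centres, so I'll lower slowly while watching force.

Call:
{"fn": "step_arm", "kwargs": {
  "commands": [
    [0.0005,0,0,0],
    [0.001,0,0,0],
    [0.0015,0,0,0],
    [0.0015,0,0,0],
    [0.0015,0,0,0]
  ]
}}

```text
t: 16.22
tcp_pos: [0.4719, -0.0808, 0.0329]
tool_rot: [0.585, 0.398, -0.582, 0.401]
force: [0.3, 0.1, -0.5]
finger_gap: 0.326
```

Call:
{"fn": "step_arm", "kwargs": {
  "commands": [
    [0.0004,0,0,0],
    [0.0008,0,0,0],
    [0.0008,0,0,0],
    [0.0008,0,0,0]
  ]
}}

```text
t: 16.55
tcp_pos: [0.4719, -0.0807, 0.0321]
tool_rot: [0.585, 0.398, -0.582, 0.401]
force: [1.0, 0.6, -0.3]
finger_gap: 0.323
```

```bash
python3 pads.py w21;python3 -c "
from h import *
im=cv2.imread('pics/w21.png')[:,:,::-1].astype(float)
s=np.clip(im*1.7,0,255).astype(np.uint8)
crop(s,284,160,354,196,11,'w21zz.png')
im=optics.snapshot('scene'); crop(im,310,270,390,330,8,'s21.png')
s=telemetry.sense(); print(s['force'],s['tcp_pos'])"
```

```text
t 16.55 tcp [ 0.4719 -0.0807  0.0321] F [ 1.01  0.6  -0.28] gap 27.6 yaw -111.2
board [519.5 -97.9] [101.  71.] 68.96
pad? [337.4 173.3] 107.0 [19.7 11.8]
expected [316.150627   177.01428079]
[ 0.49649096 -0.32992985 -0.06660605] [ 0.47192498 -0.08075078  0.03211708]
```

View pics/w21zz.png

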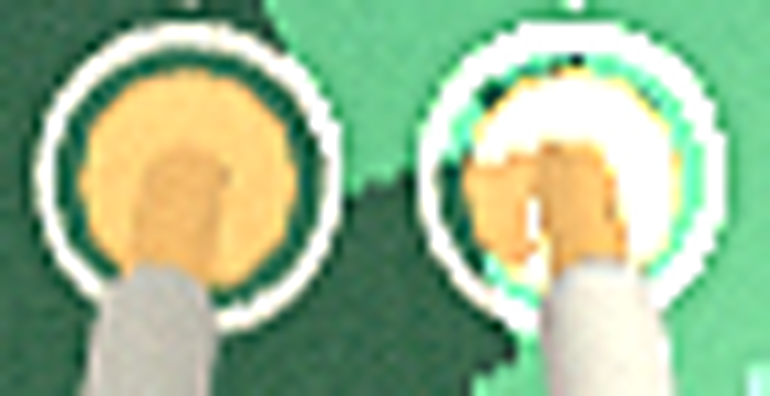

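View pics/s21.png

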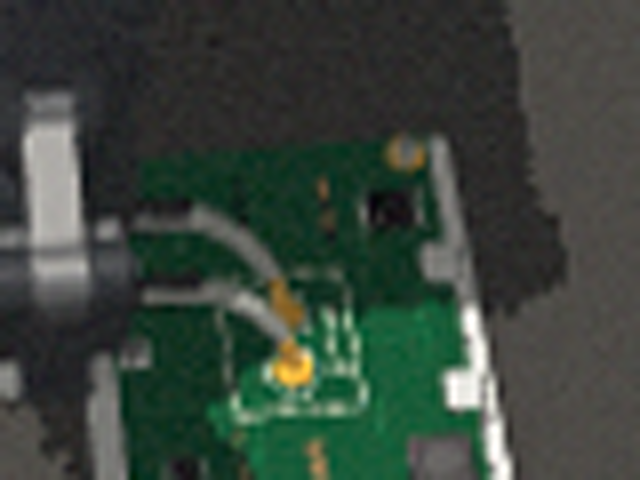

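Call:
{"fn": "step_arm", "kwargs": {
  "commands": [
    [0.0003,0,0,0],
    [0.0005,0,0,0],
    [0.0005,0,0,0],
    [0.0005,0,0,0]
  ]
}}

```text
t: 16.98
tcp_pos: [0.4719, -0.0807, 0.0316]
tool_rot: [0.585, 0.398, -0.582, 0.401]
force: [-0.2, 1.1, 0.3]
finger_gap: 0.326
```

Call:
{"fn": "step_arm", "kwargs": {
  "commands": [
    [0.0003,0,0,0],
    [0.0005,0,0,0],
    [0.0005,0,0,0],
    [0.0005,0,0,0]
  ]
}}

```text
t: 17.32
tcp_pos: [0.4719, -0.0808, 0.0312]
tool_rot: [0.585, 0.398, -0.582, 0.401]
force: [1.1, -0.5, 0.3]
finger_gap: 0.323
```

```bash
python3 pads.py w22;python3 -c "
from h import *
im=cv2.imread('pics/w22.png')[:,:,::-1].astype(float)
s=np.clip(im*1.4,0,255).astype(np.uint8)
crop(s,284,160,354,196,11,'w22zz.png')
s=telemetry.sense(); print(s['force'],s['tcp_pos'])"
```

```text
t 17.32 tcp [ 0.4719 -0.0808  0.0312] F [ 1.06 -0.49  0.27] gap 27.57 yaw -111.21
board [519.7 -97.9] [101.   70.6] 68.78
pad? [338.1 172.8] 93.5 [19.3 12. ]
expected [316.14869331 177.25206309]
[0.32706503 0.32425074 1.48481523] [ 0.47196575 -0.08077337  0.03116431]
```

View pics/w22zz.png

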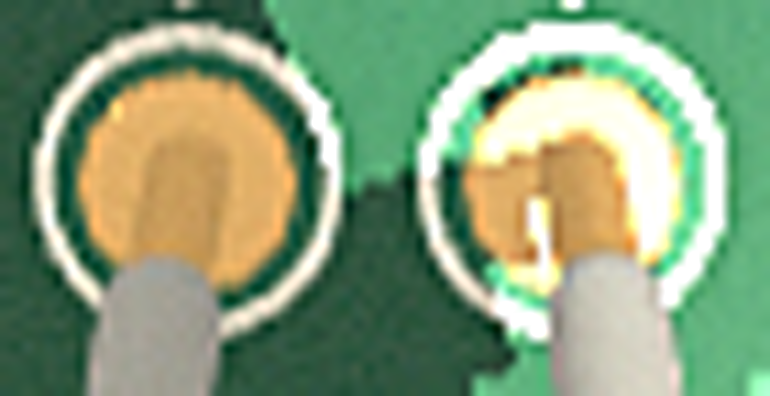

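Between the last two looks the tips moved ~0.7 px against the gripper, so contact has begun. I'll press slightly more and read the force over several periods.

Call:
{"fn": "step_arm", "kwargs": {
  "commands": [
    [0.0003,-0.0003,0,0],
    [0.0004,-0.0003,0,0],
    [0.0004,-0.0003,0,0]
  ]
}}

```text
t: 17.62
tcp_pos: [0.4717, -0.0806, 0.0307]
tool_rot: [0.585, 0.398, -0.582, 0.401]
force: [-0.1, 0.2, 0.9]
finger_gap: 0.327
```

Call:
{"fn": "step_arm", "kwargs": {
  "commands": [
    [0,0,0,0]
  ]
}}

```text
t: 17.7
tcp_pos: [0.4717, -0.0806, 0.0308]
tool_rot: [0.585, 0.398, -0.582, 0.401]
force: [-0.2, -0.1, 1.1]
finger_gap: 0.325
```

Call:
{"fn": "step_arm", "kwargs": {
  "commands": [
    [0,0,0,0]
  ]
}}

```text
t: 17.78
tcp_pos: [0.4717, -0.0806, 0.0308]
tool_rot: [0.585, 0.398, -0.582, 0.401]
force: [-0.1, 1.1, 0.6]
finger_gap: 0.325
```

Call:
{"fn": "step_arm", "kwargs": {
  "commands": [
    [0,0,0,0]
  ]
}}

```text
t: 17.87
tcp_pos: [0.4717, -0.0806, 0.0308]
tool_rot: [0.585, 0.398, -0.582, 0.401]
force: [0.4, -0.1, 0.5]
finger_gap: 0.321
```

Call:
{"fn": "step_arm", "kwargs": {
  "commands": [
    [0,0,0,0]
  ]
}}

```text
t: 17.95
tcp_pos: [0.4718, -0.0806, 0.0308]
tool_rot: [0.585, 0.398, -0.582, 0.401]
force: [-0.9, -0.4, 0.1]
finger_gap: 0.326
```

```bash
python3 pads.py w23;python3 -c "
from h import *
im=cv2.imread('pics/w23.png')[:,:,::-1].astype(float)
s=np.clip(im*1.4,0,255).astype(np.uint8)
crop(s,284,160,354,196,11,'w23zz.png')
F=[telemetry.sense()['force']]
im=optics.snapshot('scene'); crop(im,240,230,400,350,5,'s23.png'); F.append(telemetry.sense()['force'])
print(np.round(F,2))"
```

```text
t 17.95 tcp [ 0.4718 -0.0806  0.0308] F [-0.95 -0.4   0.1 ] gap 27.82 yaw -111.2
board [519.7 -97.9] [101.   70.8] 68.78
pad? [337.5 172.4] 96.5 [19.7 12.2]
expected [316.31051827 176.72796713]
[[-1.28 -0.13  1.29]
 [ 0.11 -0.18  0.97]]
```

View pics/w23zz.png

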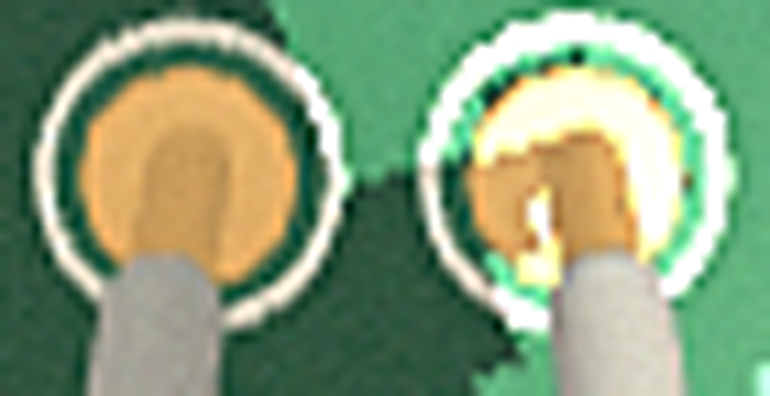

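View pics/s23.png

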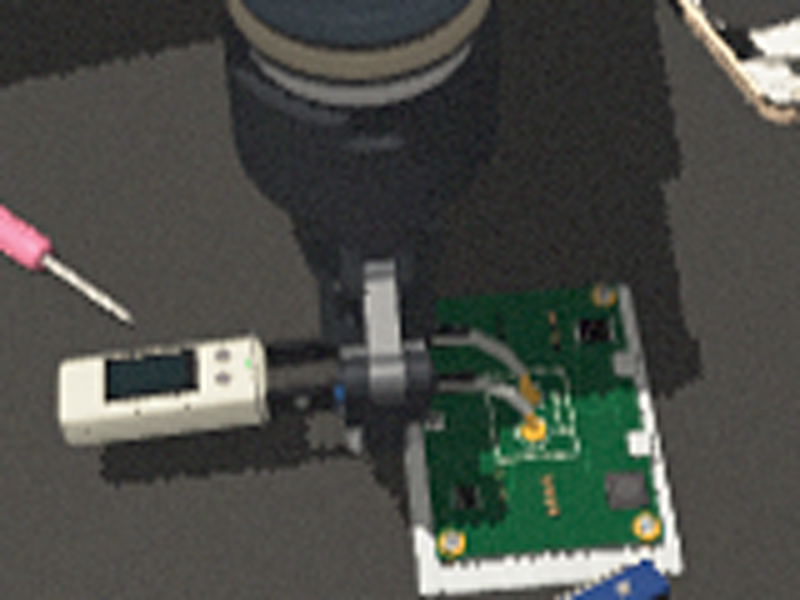

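Force went from about -0.4 N (hanging weight) to +0.7 N, so there is ~1 N of contact. One tiny extra press makes sure both tips are seated, then a final check.

Call:
{"fn": "step_arm", "kwargs": {
  "commands": [
    [0.0003,-0.0003,0,0],
    [0.0003,-0.0003,0,0],
    [0.0003,-0.0003,0,0],
    [0.0003,-0.0003,0,0]
  ]
}}

```text
t: 18.38
tcp_pos: [0.4715, -0.0805, 0.0305]
tool_rot: [0.585, 0.398, -0.582, 0.401]
force: [-0.7, 0.3, 0.2]
finger_gap: 0.326
```

Call:
{"fn": "step_arm", "kwargs": {
  "commands": [
    [0,0,0,0],
    [0,0,0,0],
    [0,0,0,0],
    [0,0,0,0]
  ]
}}

```text
t: 18.72
tcp_pos: [0.4715, -0.0805, 0.0305]
tool_rot: [0.585, 0.398, -0.582, 0.401]
force: [0.0, 0.4, 1.4]
finger_gap: 0.327
```

```bash
python3 pads.py w24;python3 -c "
from h import *
im=cv2.imread('pics/w24.png')[:,:,::-1].astype(float)
s=np.clip(im*1.2,0,255).astype(np.uint8)
crop(s,284,160,354,196,11,'w24zz.png')
F=[telemetry.sense()['force']]
for i in range(6):
  im=optics.snapshot('scene' if i%2 else 'top'); F.append(telemetry.sense()['force'])
print(np.round(F,2),np.mean(F,0))
cv2.imwrite('pics/s24.png',im[:,:,::-1])"
```

```text
t 18.72 tcp [ 0.4715 -0.0805  0.0305] F [0.   0.39 1.42] gap 27.93 yaw -111.2
board [519.6 -97.9] [101.  71.] 68.84
pad? [337.9 171.7] 97.5 [19.6 12. ]
expected [316.28290268 176.26889075]
[[-0.51  0.02  0.54]
 [-0.36  0.26  0.48]
 [-0.19  1.16  0.19]
 [-0.17 -0.38  0.83]
 [ 0.09  0.33  0.77]
 [ 0.06  0.17  0.7 ]
 [ 0.04 -0.12 -0.36]] [-0.14856738  0.20646526  0.45162826]
```

View pics/w24zz.png

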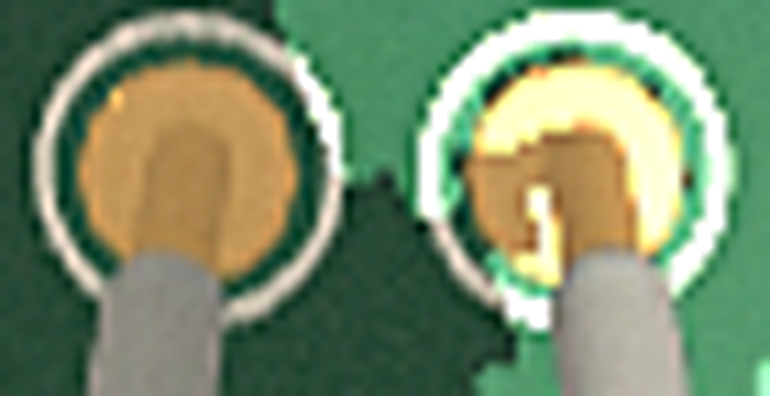

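View pics/s24.png

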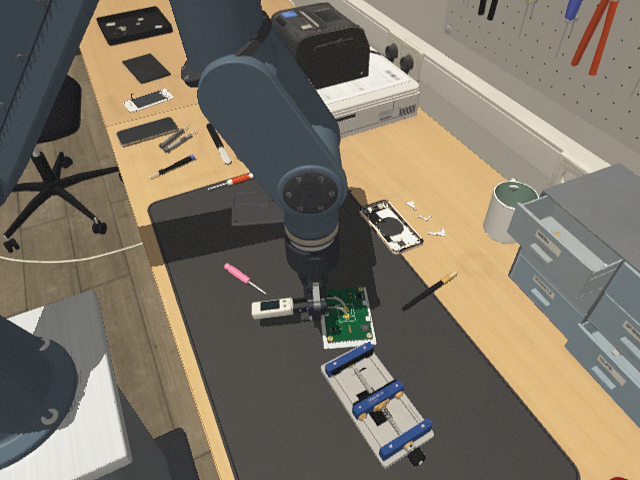

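Both tips sit on the pads: left tip (188,160) on pad (190,170), right (583,165) on pad (578,167) at 11x zoom. That is within ~0.4 mm, with steady light contact, so I'm handing in.

```bash
python3 -c "
from station import manip
print(manip.sign_off())"
```

```text
the job is handed in; nothing more can be done
None
```

The job is handed in at about 19 s: the driver is off the pads and the tweezers are held with one tip on each gold pad. I had no verdict back.

- **Driver:** it lies flat on the mat at about x 0.46, y 0.32 m, set about 25 mm to one side of the suggested spot to keep it off the mat's edge. I moved nothing else except the tweezers; in the last picture the pink look-alike, phone body and brush are where they were at the start, and the loudspeaker module was not checked separately.
- **First grip:** my first squeeze in the cradle was about 1.8 mm off centre and closed one arm more than the other. I let go, re-centred and squeezed again before lifting.
- **Tip positions:** the last close-up shows both tips within about 0.4 mm of the pad centres. Mean upward force was about 0.45 N, so roughly 0.9 N of contact after allowing for the tweezers' weight. I could not measure each tip's contact separately.
- **Gap:** compared with the 14 mm pad spacing in the same picture, the tip gap is about 14.1 to 14.3 mm.
- **Disagreement:** the gripper opening of about 27.9 mm would imply a gap near 13 mm by the given formula. I trusted the picture because the opening also read about 1.7 mm low on the driver's 14 mm handle.
- **Tilt:** the tweezers tilted a couple of degrees tail-down in the grip as the tips touched, but the pose was steady in the last checks.

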